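# Rebuild two signal lamps from their coloured sections

## Robot

A 6-joint arm with a two-finger parallel gripper is mounted at the origin on the work surface. World frame = base frame: x ahead of the robot, y to its left, z up, the work surface at z = 0. Lengths are in m, angles in rad, forces in N, time in s.
With the tool pointing down it reaches from about 0.225 to 0.725 m from the base axis. Payload 3.1 kg.
Tool frame: the origin (TCP) lies at the very end of the fingers, on their centre line; the grasp point (between the pads) lies bot.tcp_to_grasp behind it (bot.tcp_to_grasp is the distance from the TCP to the grasp point, in m); z points along the fingers, y is the line along which they close (so a half turn about z gives the same grasp; the last joint's range is limited). The gripper opens to 85 mm and grips with 20 to 120 N. Pads are 22 mm wide; open, the fingers measure 114 mm over their backs; the gripper's body (76 mm by 85 mm) begins 54 mm behind the grasp point. The pads swing forward as they close: fully open they stand 13 mm farther back than shut.
Start: joints at [1.134, 0.048, 0.099, 1.622, 0, 1.443], TCP at [0.16, 0.5, 0.204] pointing down, gripper open.
Joint ranges: [-2.91, 2.91], [-0.99, 1.94], [-1.21, 1.42], [-2.12, 2.29], [-1.49, 1.47], [-3.14, 3.14]. Speed limits (rad/s): [2.79, 2.79, 3.14, 3.14, 3.14, 3.14].

## Interface

Orientations are given as a unit quaternion [w, x, y, z].
In Python, from rig import bot gives the robot as it stands.
- The arm moves only by the tool servo_tool, never from a script. Its arguments are lists of equal length, an entry for each row: "translation": the shift along the tool's x, y, z each as a share of 0.15 m, from -1 to 1, a list of three; "turn": the turn, a rotation vector about the tool's x, y, z each as a share of pi rad, from -1 to 1, a list of three; "jaw": the finger opening in mm, from 0 to 85.4. In form: {"translation": [[dx, dy, dz], ...], "turn": [[ax, ay, az], ...], "jaw": [jaw, ...]}. A call has 1 to 5 rows; each row is the pose to reach, as a shift and turn from the pose commanded when the call began, along the tool's axes at that moment, turning the shorter way round; what a row does not reach only later rows make up. A row lasts 1/12 s, in which the tool goes at most 41.7 mm and 7.16 degrees, less where a joint would pass 70% of its speed; a pose out of reach is approached as far as the arm can. A call with a number of a shift or a turn outside -1 to 1 is refused whole. A call with a gripper value outside its range is refused whole. The fingers move at their own pace and stop on an object; "grip_force" is the grip in N (left out, the last holds). Time passes only in rows, so rows that repeat a pose let the fingers close. It gives the time, the measured TCP pose, the force, the opening and the grip force at its end, in the units of the state.
- bot.get_state(): the state, without advancing time (a new reading comes with each control period).
- bot.get_image(name): name is "scene" or "top"; returns a dict with "pixels" (420x560x3 uint8, red, green, blue), "fx", "fy", "cx", "cy" (pixels), "k1" (the pictures are not rectified: a ray, as slopes to the right and down, at radius r is drawn at 1 + k1 r^2 times it, then the intrinsics apply), "position" and "rotation" of the camera in the world. Camera axes: x right, y down, z forward; pixel columns grow to the right and rows downward; lengths in m; the calibration is good to about 2 mm. A picture is of the moment at which its call begins. There is no depth.
- bot.finish_job(): hands the job in; it is judged then, once.
The state is a dict: "time": time; "joint_pos": joint angles; "joint_vel": joint speeds; "joint_torque": joint torques, N m; "tcp_pos": TCP position; "tool_rot": TCP orientation; "wrist_force": force on the tool from outside, world axes, zero at the start; "ft_torque": the same for the moment, N m; "gripper_width": opening from 0.0 (shut) to 1.0 (fully open); "grasp_force": force on a finger pad.
Only numpy, scipy, OpenCV 4.12 (cv2) and the standard library are available. Lean on these libraries where they do the work, as an engineer would, in place of code of your own. Each camera call takes 0.05 s, during which the arm holds its last target. There are 200 camera calls.

## Task

Put the two signal lamps on the bench back together: on the black base stack the green section, then the amber one, then the red one on top; on the grey base stack the blue section and then the white one on top. Every section must sit squarely home over the boss beneath it, upright and let go. Leave the black lamp housing, the flat red lens plate and the nut driver where they lie.

Things in the scene. Friction and masses are not known exactly. Their poses are not given: they have to be found in the camera images.
- green: Green signal-lamp section, about 0.11 kg, upright on the bench: green drum 50 mm in diameter with black collar, 42 mm tall, plus on top a black tapered boss 8 mm high (31 mm across at root, 24 at tip). In its underside a round socket 36 mm across, 10 mm deep, drops over the boss of what is below; each section adds 42 mm to a stack. Origin: centre of the underside; z: its axis, up.
- amber: Amber signal-lamp section, about 0.11 kg, upright on the bench: amber (orange) drum 50 mm in diameter with black collar, 42 mm tall, plus on top a black tapered boss 8 mm high (31 mm across at root, 24 at tip). In its underside a round socket 36 mm across, 10 mm deep, drops over the boss of what is below; each section adds 42 mm to a stack. Origin: centre of the underside; z: its axis, up.
- red: Red signal-lamp section, about 0.11 kg, upright on the bench: red drum 50 mm in diameter with black collar, 42 mm tall, plus on top a black tapered boss 8 mm high (31 mm across at root, 24 at tip). In its underside a round socket 36 mm across, 10 mm deep, drops over the boss of what is below; each section adds 42 mm to a stack. Origin: centre of the underside; z: its axis, up.
- blue: Blue signal-lamp section, about 0.11 kg, upright on the bench: blue drum 50 mm in diameter with black collar, 42 mm tall, plus on top a black tapered boss 8 mm high (31 mm across at root, 24 at tip). In its underside a round socket 36 mm across, 10 mm deep, drops over the boss of what is below; each section adds 42 mm to a stack. Origin: centre of the underside; z: its axis, up.
- white: White signal-lamp section, about 0.11 kg, upright on the bench: white drum 50 mm in diameter with black collar, 42 mm tall, plus on top a black tapered boss 8 mm high (31 mm across at root, 24 at tip). In its underside a round socket 36 mm across, 10 mm deep, drops over the boss of what is below; each section adds 42 mm to a stack. Origin: centre of the underside; z: its axis, up.
- black_base: Black lamp base, fixed to the bench: round foot 84 mm across, stem 52 mm across with flat top 30 mm above the bench, on it a brass tapered boss 8 mm high (31 mm across at root, 24 at tip) that enters a section's socket. Origin: centre of its underside, on the bench; z up. A section seated on it has its underside at 30 mm. It carries the three-section tower.
- grey_base: Grey lamp base, fixed to the bench: round foot 84 mm across, stem 52 mm across with flat top 30 mm above the bench, on it a brass tapered boss 8 mm high (31 mm across at root, 24 at tip) that enters a section's socket. Origin: centre of its underside, on the bench; z up. A section seated on it has its underside at 30 mm. It carries the two-section lamp.
- housing: Bystander: empty square black trailer-lamp housing, an open-topped box 76 x 76 mm, 50 mm tall, with a small bulb inside, loose on the bench among the lamp parts. Origin: centre of its underside. Not to be moved.
- lens: Bystander: flat square dark-red lens plate 110 x 110 mm, 14 mm thick at its slightly domed middle, lying loose on the far side of the bench. Origin: centre of its underside. Not to be moved.
- driver: Bystander: nut driver lying on the bench's far side, yellow handle 85 x 22 x 22 mm and steel shaft with a socket, 188 mm long in all. Origin: on the bench under the front end of the handle; its x axis runs along the shaft to the tip. Not to be moved.
Not all that is in view belongs to the job. Several things have the shape of the grey_base; the one meant has the colours described above.

How it is judged:
At the end, for the whole second after the job is handed in: Black base carries green, amber, red and grey base blue, white, bottom to top: each section centred within 6 mm on the piece below, underside within 4 mm of its seated height (30, 72, 114 mm above the bench), upright within 0.08 rad, slower than 0.02 m/s (horizontal distance between green and black_base below 0.006 m and height (world z) of green between 0.026 and 0.034 m and angle between each of green, amber, red, blue, white's own z axis and vertical below 0.08 rad and linear speed of each of green, amber, red, blue, white below 0.02 m/s and horizontal distance between amber and green below 0.006 m and height (world z) of amber between 0.068 and 0.076 m and horizontal distance between red and amber below 0.006 m and height (world z) of red between 0.11 and 0.118 m and horizontal distance between blue and grey_base below 0.006 m and height (world z) of blue between 0.026 and 0.034 m and horizontal distance between white and blue below 0.006 m and height (world z) of white between 0.068 and 0.076 m); the robot touches nothing.
It fails at once if the black lamp housing is moved by more than 20 mm (distance of housing from where it was at the start of the episode above 0.02 m).
It fails at once if the flat red lens plate is moved by more than 20 mm (distance of lens from where it was at the start of the episode above 0.02 m).
It fails at once if the nut driver is moved by more than 20 mm (distance of driver from where it was at the start of the episode above 0.02 m).
It also fails if it takes over 139 s, if anything falls off the work surface, if the arm or the gripper's body presses on something with over 40 N, if the wrist force passes 120 N, or if a joint passes its speed limit or range.

## Working session

There is one attempt and no reset: what is moved stays moved. The work goes in short steps, Python scripts to look and compute and a tool call to move; the robot and the scene stay as the last step left them, time stands still between calls to the robot, and variables do not carry over. Pictures are saved under pics/ and viewed, at most 14 in all, crops included, and the job is handed in when it is done.

Besides the shell and the picture viewer there is one more tool, called after "Call:" by a JSON object that holds its "api" and its "payload". servo_tool: Moves the arm, as the interface text tells. Shift numbers are shares of 0.15 m and turn numbers shares of pi rad, none past 1 either way. Its arguments: {"type":"object","properties":{"translation":{"type":"array"},"turn":{"type":"array"},"jaw":{"type":"array"},"grip_force":{"type":"number"}},"required":["translation","turn","jaw"]}

```bash
mkdir -p pics; ls; python3 - <<'E'
from rig import bot
import cv2,json
print(bot.get_state(), bot.tcp_to_grasp)
for n in("scene","top"):
    im=bot.get_image(n); cv2.imwrite(f"pics/{n}0.png",im["pixels"][:,:,::-1])
    print({k:v for k,v in im.items() if k!="pixels"})
E
```

```text
pics
{'time': 0.0, 'joint_pos': array([1.13422501e+00, 4.87114517e-02, 9.76181950e-02, 1.62198115e+00,
       2.21221687e-06, 1.44299349e+00]), 'joint_vel': array([ 1.19380940e-03,  2.92703262e-04, -1.27723442e-04, -4.56883576e-05,
       -4.22538336e-04, -1.59820820e-04]), 'joint_torque': array([-9.17384132e-04, -3.38783956e+01,  3.20015001e+01,  2.03399855e-02,
       -4.17857709e-04,  7.37311780e-06]), 'tcp_pos': array([0.15927333, 0.49956933, 0.20304786]), 'tool_rot': array([-3.18235181e-04,  1.53771591e-01,  9.88105764e-01, -1.09367906e-03]), 'wrist_force': array([ 0.81667351, -0.02798309, -0.53397074]), 'ft_torque': array([-0.00489105, -0.03544823, -0.02270085]), 'grasp_force': 0.0, 'gripper_width': 0.9977721719438164} 0.0187
{'fx': 514.7306555896981, 'fy': 514.7306555896981, 'cx': 275.8158656638968, 'cy': 214.4220430614592, 'k1': 0.005570290156927095, 'position': array([1.25326699, 0.71570389, 0.82661113]), 'rotation': array([-0.17324087,  0.33870736,  0.83217522, -0.40342203])}
{'fx': 417.8618079138297, 'fy': 417.8618079138297, 'cx': 278.9311900814805, 'cy': 208.9411463259926, 'k1': -0.11902008950780457, 'position': array([0.4904141 , 0.02190479, 1.09609186]), 'rotation': array([ 0.01528325, -0.69881153,  0.71469571, -0.02527684])}
```

View pics/top0.png

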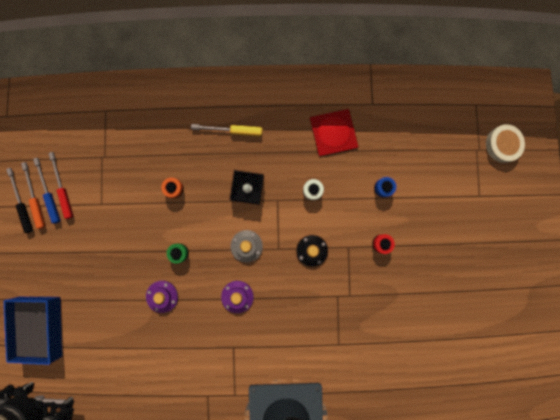

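View pics/scene0.png

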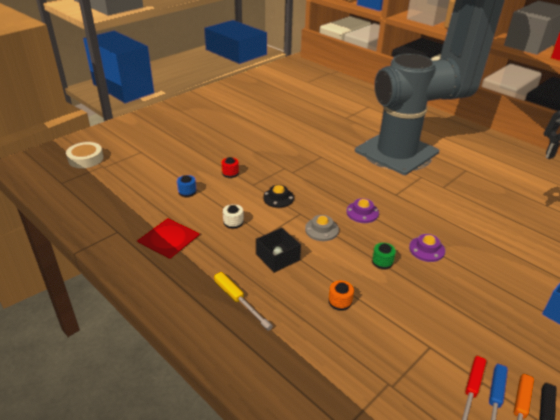

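The top view shows x up and y left. Pixel positions:
- Sections: amber (172,188), green (177,253), white (314,189), blue (387,187), red (384,244).
- Bases: black (313,251), grey (246,246). The two purple ones are decoys.
- Housing: (247,187).

The scene view shows the same layout with nothing hidden. Next I'll measure positions from both views.

```bash
cat >h.py <<'E'
import numpy as np,cv2
from scipy.spatial.transform import Rotation as R
from rig import bot
def ray(im,uv):
    d=np.array([(uv[0]-im["cx"])/im["fx"],(uv[1]-im["cy"])/im["fy"]]); s=d.copy()
    for _ in range(10): s=d/(1+im["k1"]*(s@s))
    w,x,y,z=im["rotation"]
    return im["position"],R.from_quat([x,y,z,w]).apply([*s,1])
def onplane(im,uv,z):
    p,d=ray(im,uv); return p+d*(z-p[2])/d[2]
def tri(r1,r2):
    (p,d),(q,e)=r1,r2
    t=np.linalg.lstsq(np.c_[d,-e],q-p,rcond=None)[0]
    a,b=p+t[0]*d,q+t[1]*e; return (a+b)/2,np.linalg.norm(a-b)
def boss(im,c,brass=False,win=14):
    """centroid of the boss (dark, or brass on a base) near pixel c"""
    u,v=map(int,c); w=im["pixels"][v-win:v+win+1,u-win:u+win+1]
    hsv=cv2.cvtColor(w,cv2.COLOR_RGB2HSV)
    m=cv2.inRange(hsv,(12,130,110),(30,255,255)) if brass else cv2.inRange(w,(0,0,0),(60,60,60))
    n,l,s,cc=cv2.connectedComponentsWithStats(m)
    ok=[i for i in range(1,n) if s[i,4]>15]
    if not ok: return None,0
    k=min(ok,key=lambda i:np.hypot(*(cc[i]-win)))
    return cc[k]+[u-win,v-win],s[k,4]
E
python3 - <<'E'
from h import *
T=bot.get_image("top");S=bot.get_image("scene")
P=dict(green=((177,253),(384,246)),amber=((172,188),(342,288)),red=((384,244),(230,160)),blue=((387,187),(187,179)),white=((314,189),(233,209)),black_base=((313,251),(279,188)),grey_base=((246,246),(322,219)))
for k,(a,b) in P.items():
    br='base' in k; z=.034 if br else .046
    ta,na=boss(T,a,br); sb,nb=boss(S,b,br,9)
    print(k,np.round(ta,1),na,onplane(T,ta,z).round(4),end=' ')
    if sb is not None: print(np.round(sb,1),nb,onplane(S,sb,z).round(4),[np.round(x,4) for x in tri(ray(T,ta),ray(S,sb))])
E
```

```text
green [175.8 253.5] 102 [0.4442 0.2684 0.046 ] [384.7 248.2] 79 [0.4481 0.2729 0.046 ] [array([0.4436, 0.2699, 0.0413]), np.float64(0.001)]
amber [170.7 187. ] 67 [0.6125 0.2797 0.046 ] [341.7 287.8] 80 [0.6158 0.2844 0.046 ] [array([0.6125, 0.2813, 0.0414]), np.float64(0.0014)]
red [384.8 243.7] 72 [ 0.4563 -0.2601  0.046 ] [229.6 160.2] 31 [ 0.4583 -0.2574  0.046 ] [array([ 0.456 , -0.2606,  0.0436]), np.float64(0.0005)]
blue [386.6 186.3] 87 [ 0.6023 -0.2701  0.046 ] [185.8 178.7] 43 [ 0.6052 -0.2672  0.046 ] [array([ 0.6027, -0.271 ,  0.043 ]), np.float64(0.0)]
white [313.3 188.8] 66 [ 0.5995 -0.0816  0.046 ] [232.5 208.8] 42 [ 0.6019 -0.0791  0.046 ] [array([ 0.5998, -0.0819,  0.0434]), np.float64(0.0001)]
black_base [312.6 250.4] 108 [ 0.444 -0.077  0.034] [278.9 184.8] 222 [ 0.4311 -0.086   0.034 ] [array([ 0.4438, -0.0751,  0.0456]), np.float64(0.0022)]
grey_base [245.4 246. ] 102 [0.4589 0.0932 0.034 ] [322.3 215.9] 203 [0.4489 0.0855 0.034 ] [array([0.4589, 0.0929, 0.0436]), np.float64(0.0008)]
```

Call:
{"api": "servo_tool", "payload": {"translation": [[-1, -0.8, 0], [-1, -0.8, 0], [-1, -0.8, 0], [-1, -0.8, 0], [-1, -0.8, 0]], "turn": [[0, 0, -0.0983], [0, 0, -0.0983], [0, 0, -0.0983], [0, 0, -0.0983], [0, 0, -0.0983]], "jaw": [85, 85, 85, 85, 85], "grip_force": 40}}

```text
time: 0.62
tcp_pos: [0.2668, 0.338, 0.204]
tool_rot: [0.0, 0.0, 1.0, -0.0]
wrist_force: [0.2, 0.5, 0.2]
gripper_width: 0.994
grasp_force: 0.0
```

Call:
{"api": "servo_tool", "payload": {"translation": [[0, 0, 0], [0, 0, 0]], "turn": [[0, 0, 0], [0, 0, 0]], "jaw": [85, 85]}}

```text
time: 0.78
tcp_pos: [0.2667, 0.3392, 0.2042]
tool_rot: [-0.0, 0.002, 1.0, 0.0]
wrist_force: [-0.1, 0.6, 0.6]
gripper_width: 0.994
grasp_force: 0.0
```

Call:
{"api": "servo_tool", "payload": {"translation": [[-0.9, -0.473, 0.4], [-0.9, -0.473, 0.6], [-0.9, -0.473, 0.667], [-0.9, -0.473, 0.667], [-0.9, -0.473, 0.667]], "turn": [[0, 0, 0], [0, 0, 0], [0, 0, 0], [0, 0, 0], [0, 0, 0]], "jaw": [85, 85, 85, 85, 85]}}

```text
time: 1.2
tcp_pos: [0.4014, 0.2679, 0.1]
tool_rot: [-0.002, 0.0, 1.0, -0.001]
wrist_force: [0.5, -0.0, -0.5]
gripper_width: 0.997
grasp_force: 0.0
```

Call:
{"api": "servo_tool", "payload": {"translation": [[-0.283, 0, 0], [-0.283, 0, 0], [-0.283, 0, 0.1], [-0.283, 0, 0.25], [-0.283, 0, 0.25]], "turn": [[0, 0, 0], [0, 0, 0], [0, 0, 0], [0, 0, 0], [0, 0, 0]], "jaw": [85, 85, 85, 85, 85]}}

```text
time: 1.62
tcp_pos: [0.4404, 0.2696, 0.0625]
tool_rot: [-0.004, -0.001, 1.0, -0.001]
wrist_force: [-1.7, -0.4, -0.4]
gripper_width: 0.999
grasp_force: 0.0
```

```bash
python3 - <<'E'
from h import *
for n in("top","scene"):
    p=bot.get_image(n)["pixels"]
    c=p[200:310,110:250] if n=="top" else p[180:290,320:460]
    cv2.imwrite(f"pics/g_{n}.png",cv2.resize(c[:,:,::-1],None,fx=4,fy=4,interpolation=cv2.INTER_CUBIC))
a=[cv2.imread(f"pics/g_{n}.png") for n in("top","scene")]
cv2.imwrite("pics/g_both.png",cv2.resize(np.hstack(a),(800,314)))
E
```

```text
(no output)
```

View pics/g_both.png

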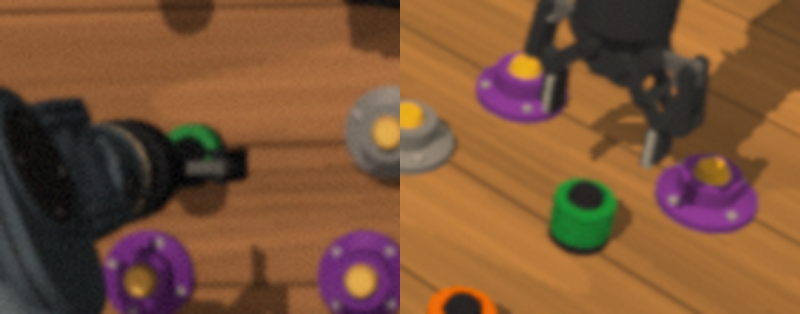

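The grasp pose in the left half of the crop hides the boss. In the right half, green's boss is at (585,193) with the fingers above and behind it. I'll project the TCP into both views to check the alignment.

```bash
cat >>h.py <<'E'
def proj(im,P):
    w,x,y,z=im["rotation"]; r=R.from_quat([x,y,z,w]).inv()
    K=np.array([[im["fx"],0,im["cx"]],[0,im["fy"],im["cy"]],[0,0,1]])
    return cv2.projectPoints(r.apply(np.atleast_2d(P)-im["position"]),np.zeros(3),np.zeros(3),K,np.array([im["k1"],0,0,0]))[0][:,0]
E
python3 - <<'E'
from h import *
s=bot.get_state(); t=s["tcp_pos"]; print(s["time"],t.round(4),s["tool_rot"].round(4))
out=[]
for n,(v,u) in dict(top=(205,130),scene=(170,320)).items():
    im=bot.get_image(n); c=cv2.resize(im["pixels"][v:v+100,u:u+100,::-1],None,fx=4,fy=4,interpolation=cv2.INTER_CUBIC)
    for P,col in((t+[0,.0425,.013],(255,255,0)),(t+[0,-.0425,.013],(255,255,0)),([.444,.269,.05],(0,0,255)),([.444,.269,0],(255,0,255))):
        q=(proj(im,P)[0]-[u,v]+.5)*4; cv2.circle(c,tuple(map(int,q)),4,col,1)
    out.append(c)
cv2.imwrite("pics/g2.png",np.hstack(out))
E
```

```text
1.7167 [0.4421 0.2702 0.0662] [-1.1e-03 -8.0e-04  1.0e+00 -2.0e-04]
```

View pics/g2.png

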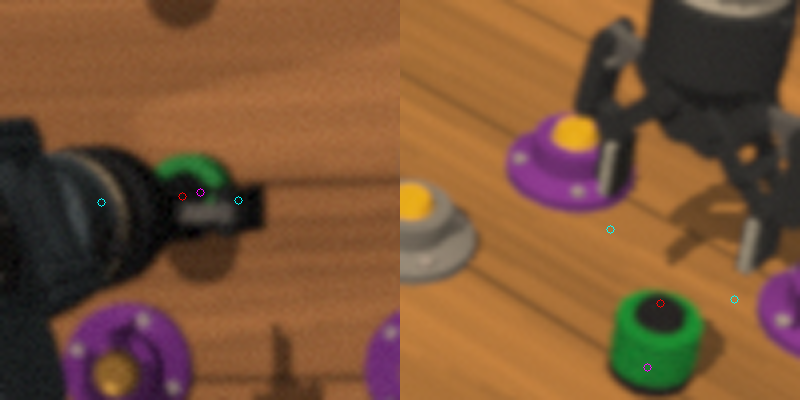

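In the scene crop the fingertips at (612,195) and (748,270) sit about 20 mm higher than projected. In the top crop the right finger centre is about 5 mm short in x. I'll lower further with the jaws clear of the drum and look again.

Call:
{"api": "servo_tool", "payload": {"translation": [[0, 0, 0.1], [0, 0, 0.2], [0, 0, 0.3], [0, 0, 0.3], [0, 0, 0.3]], "turn": [[0, 0, 0], [0, 0, 0], [0, 0, 0], [0, 0, 0], [0, 0, 0]], "jaw": [85, 85, 85, 85, 85]}}

```text
time: 2.23
tcp_pos: [0.4434, 0.2696, 0.0225]
tool_rot: [0.0, -0.0, 1.0, 0.0]
wrist_force: [-0.1, -0.1, 0.6]
gripper_width: 0.994
grasp_force: 0.0
```

```bash
cat >>h.py <<'E'
def look(name,vt,vs,pts=(),n=100):
    s=bot.get_state(); t=s["tcp_pos"]; print(s["time"],t.round(4),s["tool_rot"].round(4),s["gripper_width"])
    out=[]
    for nm,(v,u) in dict(top=vt,scene=vs).items():
        im=bot.get_image(nm); c=cv2.resize(im["pixels"][v:v+n,u:u+n,::-1],(400,400),interpolation=cv2.INTER_CUBIC)
        for P in [t,*pts]:
            q=(proj(im,P)[0]-[u,v]+.5)*400/n; cv2.circle(c,tuple(map(int,q)),3,(255,255,0),1)
        out.append(c)
    cv2.imwrite(f"pics/{name}.png",np.hstack(out))
E
python3 -c "
from h import *
look('g3',(205,130),(190,330),[[.444,.269,.05]])"
```

```text
2.2333 [0.4434 0.2696 0.0225] [ 1.e-04 -3.e-04  1.e+00  1.e-04] 0.9937104649560244
```

View pics/g3.png

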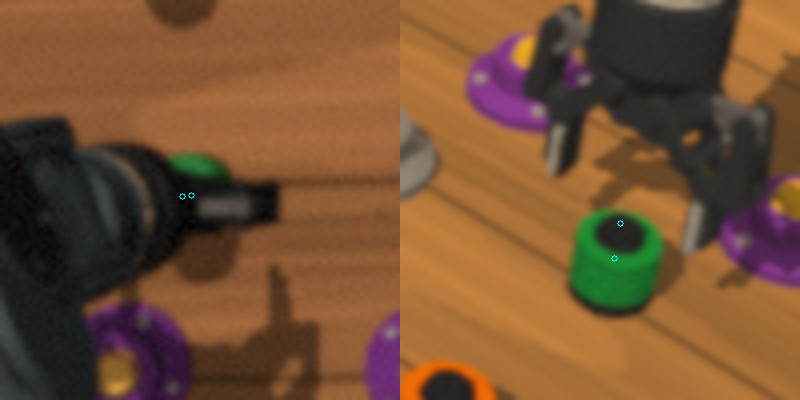

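The fingertips in the scene crop at (560,170) and (690,248) sit behind and above the drum, whose boss is at (620,225). They are higher and further back than the reported TCP. I'll compare the whole tool axis with the picture.

```bash
python3 -c "
from h import *
t=bot.get_state()['tcp_pos']
P=[t+[0,0,h] for h in np.arange(.02,.3,.02)]+[t+[0,y,.013] for y in(-.057,.057)]+[t+[0,y,.0727+z] for y in(-.0425,.0425) for z in (0,)]
P+=[[.444+.025*np.cos(a),.269+.025*np.sin(a),.042] for a in np.arange(0,6.28,.4)]
look('g4',(160,90),(80,290),P,150)
c=cv2.imread('pics/g4.png');cv2.imwrite('pics/g4.png',c)
"
```

```text
2.3333 [0.4446 0.27   0.0236] [ 1.4e-03 -2.0e-04  1.0e+00  7.0e-04] 0.996415216672585
```

View pics/g4.png

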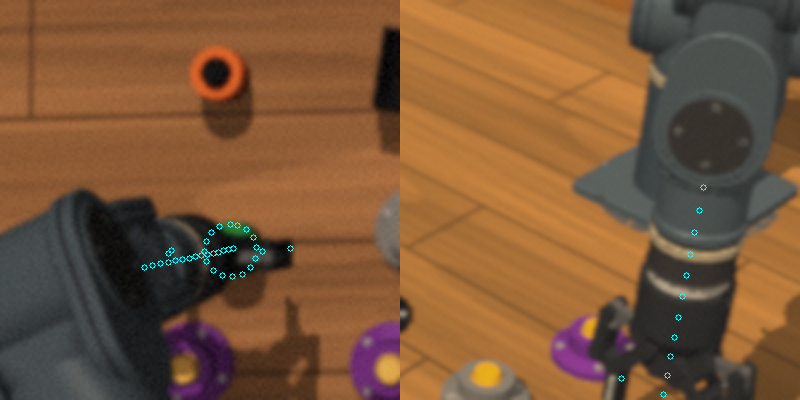

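In this view the gripper axis matches within about 5 mm sideways, but the gripper looks higher than the TCP suggests. Going down to TCP z = 10 mm is safe, so I'll do that and close gently. A grasp should read an opening of about 0.59.

Call:
{"api": "servo_tool", "payload": {"translation": [[0, 0, 0.05], [0, 0, 0.08], [0, 0, 0.08]], "turn": [[0, 0, 0], [0, 0, 0], [0, 0, 0]], "jaw": [85, 85, 85], "grip_force": 20}}

```text
time: 2.68
tcp_pos: [0.4425, 0.2688, 0.0084]
tool_rot: [-0.001, 0.0, 1.0, -0.0]
wrist_force: [-0.9, 0.6, -0.5]
gripper_width: 0.992
grasp_force: 0.0
```

```bash
python3 -c "
from h import *
look('g5',(205,130),(190,330),[[.444,.269,.05]])"
```

```text
2.6833 [0.4425 0.2688 0.0084] [-1.e-03  0.e+00  1.e+00 -5.e-04] 0.9923866224144703
```

View pics/g5.png

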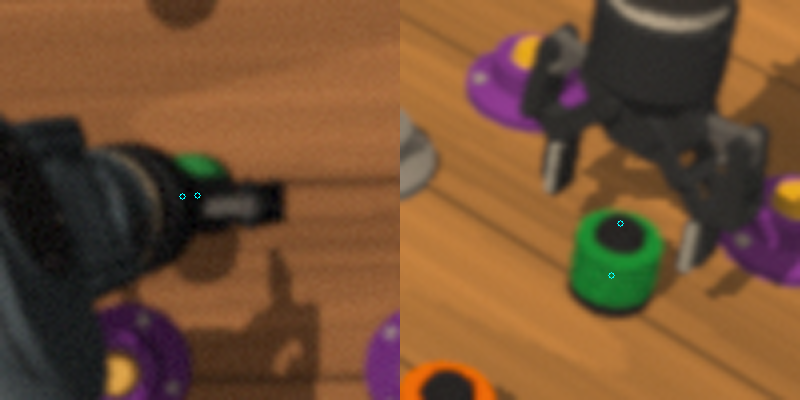

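The fingertips are now at (555,190) and (686,270), still above where they should be. I'll half-close to 60 mm, which doesn't touch the drum, and compare directly.

Call:
{"api": "servo_tool", "payload": {"translation": [[0, 0, 0], [0, 0, 0], [0, 0, 0], [0, 0, 0], [0, 0, 0]], "turn": [[0, 0, 0], [0, 0, 0], [0, 0, 0], [0, 0, 0], [0, 0, 0]], "jaw": [60, 60, 60, 60, 60], "grip_force": 20}}

```text
time: 3.2
tcp_pos: [0.4436, 0.2694, 0.0098]
tool_rot: [0.0, -0.0, 1.0, 0.0]
wrist_force: [0.4, -0.3, 0.5]
gripper_width: 0.704
grasp_force: 0.0
```

```bash
python3 -c "
from h import *
look('g6',(215,140),(210,340),[[.444,.269,.05]],70)"
```

```text
3.2 [0.4436 0.2694 0.0098] [ 1.e-04 -0.e+00  1.e+00  1.e-04] 0.7037386104148501
```

View pics/g6.png

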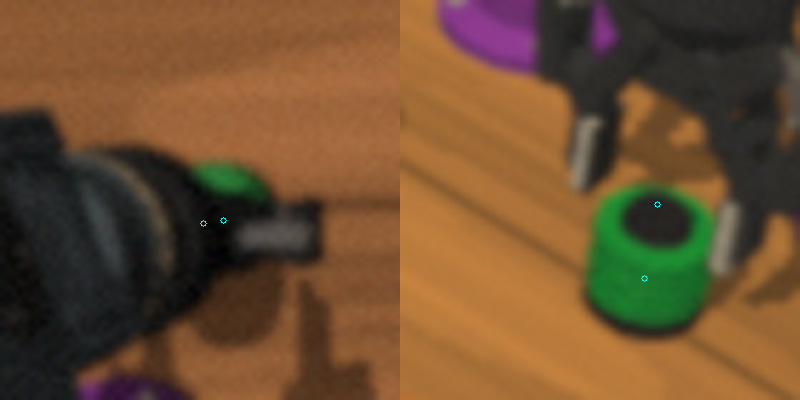

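```bash
python3 -c "
from h import *
S=bot.get_image('scene');T=bot.get_image('top');t=np.array([.444,.2695,.01])
for uv,sg in(((396.4,257.6),1),((371.2,242.9),-1)):
    p,d=ray(S,uv)
    k=(t[0]+.011-p[0])/d[0];print('x-plane',(p+k*d).round(4))
    k=(t[1]+sg*.03-p[1])/d[1];print('y-plane',(p+k*d).round(4))
# drum outline from top & scene: green masks
for im,(u,v,w) in((T,(176,253,16)),(S,(384,254,16))):
    h=cv2.cvtColor(im['pixels'],cv2.COLOR_RGB2HSV);m=cv2.inRange(h,(45,100,40),(85,255,255))
    q=np.argwhere(m[v-w:v+w,u-w:u+w]);print(q.min(0)+[v-w,u-w],q.max(0)+[v-w,u-w])
"
```

```text
x-plane [0.455  0.3099 0.0461]
y-plane [0.4345 0.2995 0.026 ]
x-plane [0.455  0.24   0.0456]
y-plane [0.4541 0.2395 0.0447]
[244 173] [249 186]
[243 373] [267 394]
```

Call:
{"api": "servo_tool", "payload": {"translation": [[0, 0, 0.02], [0, 0, 0.04], [0, 0, 0.06], [0, 0, 0.06]], "turn": [[0, 0, 0], [0, 0, 0], [0, 0, 0], [0, 0, 0]], "jaw": [70, 70, 70, 70]}}

```text
time: 3.73
tcp_pos: [0.4426, 0.2689, -0.0005]
tool_rot: [-0.001, 0.0, 1.0, -0.0]
wrist_force: [-0.1, -0.2, 0.3]
gripper_width: 0.82
grasp_force: 0.0
```

```bash
python3 -c "
from h import *
look('g7',(215,140),(210,340),[[.444,.269,.05]],70)"
```

```text
3.7333 [ 0.4426  0.2689 -0.0005] [-9.e-04  0.e+00  1.e+00 -4.e-04] 0.8204191415517372
```

View pics/g7.png

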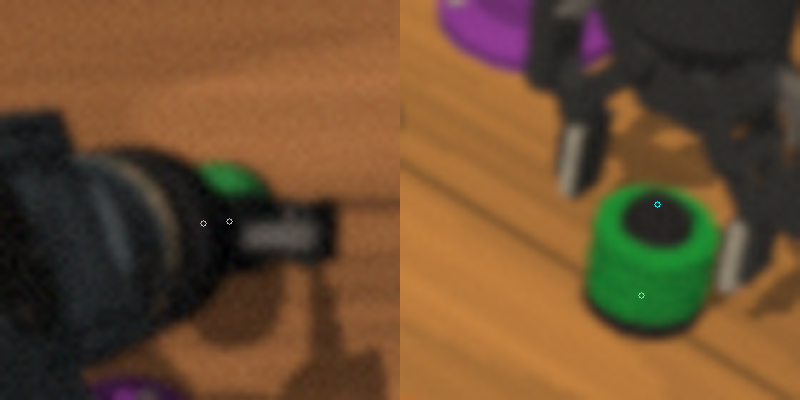

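The fingertips, at (568,195) and (730,290) in this crop, lie near z = 35 mm while the TCP reads 0. Both views also put them about 5 mm short in x, so there's a systematic offset. I'll correct x by 5 mm and go lower, watching the force.

Call:
{"api": "servo_tool", "payload": {"translation": [[-0.033, 0, 0.03], [-0.033, 0, 0.06], [-0.033, 0, 0.09], [-0.033, 0, 0.09]], "turn": [[0, 0, 0], [0, 0, 0], [0, 0, 0], [0, 0, 0]], "jaw": [70, 70, 70, 70]}}

```text
time: 4.17
tcp_pos: [0.4474, 0.2688, -0.0143]
tool_rot: [-0.001, 0.0, 1.0, -0.0]
wrist_force: [0.1, -0.2, 0.6]
gripper_width: 0.823
grasp_force: 0.0
```

```bash
python3 -c "
from h import *
print(bot.get_state()['wrist_force'])
look('g8',(215,140),(210,340),[[.444,.269,.05]],70)"
```

```text
[ 0.05347274 -0.24260289  0.61712001]
4.1667 [ 0.4474  0.2688 -0.0143] [-1.2e-03  1.0e-04  1.0e+00 -5.0e-04] 0.8230847090798724
```

View pics/g8.png

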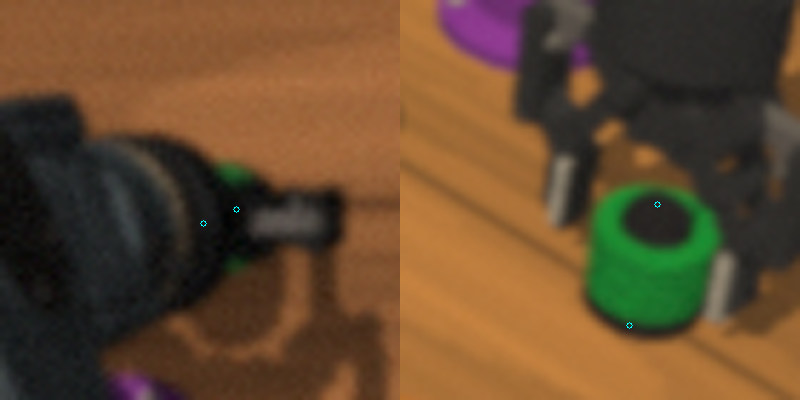

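The fingers now straddle the drum. In the top view green shows above (row 175) and below (row 262) the finger, so x is centred. The tips are at z ≈ 20 mm with no contact. I'll go 4 mm lower, close, and lift.

Call:
{"api": "servo_tool", "payload": {"translation": [[0, 0, 0.027], [0, 0, 0.027], [0, 0, 0.027], [0, 0, 0.027], [0, 0, 0.027]], "turn": [[0, 0, 0], [0, 0, 0], [0, 0, 0], [0, 0, 0], [0, 0, 0]], "jaw": [70, 45, 45, 45, 45], "grip_force": 40}}

```text
time: 4.68
tcp_pos: [0.4484, 0.2693, -0.0169]
tool_rot: [0.0, -0.0, 1.0, -0.0]
wrist_force: [-0.2, 0.3, -0.4]
gripper_width: 0.564
grasp_force: 41.3
```

Call:
{"api": "servo_tool", "payload": {"translation": [[0, 0, 0], [0, 0, 0], [0, 0, -0.1], [0, 0, -0.3], [0, 0, -0.3]], "turn": [[0, 0, 0], [0, 0, 0], [0, 0, 0], [0, 0, 0], [0, 0, 0]], "jaw": [45, 45, 45, 45, 45]}}

```text
time: 5.1
tcp_pos: [0.4518, 0.2708, 0.0332]
tool_rot: [0.004, -0.0, 1.0, 0.002]
wrist_force: [1.4, 1.3, 0.7]
gripper_width: 0.563
grasp_force: 41.5
```

```bash
python3 -c "
from h import *
print(bot.get_state()['wrist_force'])
look('g9',(200,130),(190,330),[],90)"
```

```text
[1.41135733 1.31192502 0.71896563]
5.1 [0.4518 0.2708 0.0332] [ 0.0039 -0.      1.      0.0017] 0.5625040131455415
```

View pics/g9.png

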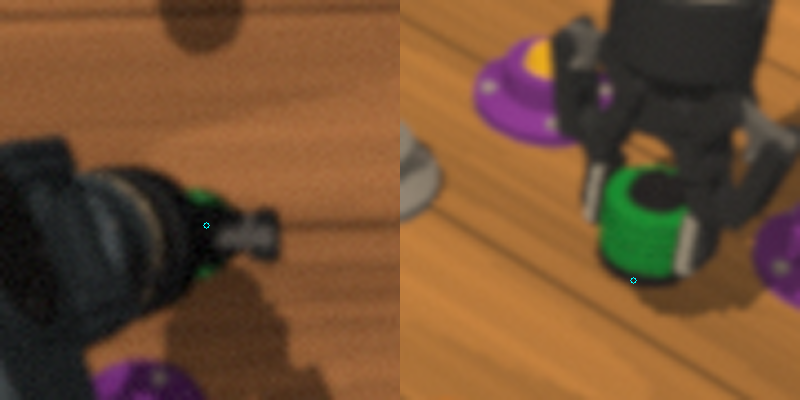

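Green is gripped (opening 0.56) and lifted level, clear of the bench. Pictures are running short, so from here I'll measure by colour masks. Now carrying it to the black base.

Call:
{"api": "servo_tool", "payload": {"translation": [[0, 0, -0.213], [0, -0.25, -0.213], [0, -0.5, -0.213], [0, -0.75, -0.213], [0, -1, -0.213]], "turn": [[0, 0, 0], [0, 0, 0], [0, 0, 0], [0, 0, 0], [0, 0, 0]], "jaw": [45, 45, 45, 45, 45]}}

```text
time: 5.62
tcp_pos: [0.4471, 0.118, 0.0586]
tool_rot: [-0.001, -0.001, 1.0, -0.0]
wrist_force: [0.5, -1.0, -1.9]
gripper_width: 0.56
grasp_force: 41.8
```

Call:
{"api": "servo_tool", "payload": {"translation": [[0, -0.25, 0], [0, -0.5, 0], [0, -0.75, 0], [0, -1, 0], [0, -1, 0]], "turn": [[0, 0, 0], [0, 0, 0], [0, 0, 0], [0, 0, 0], [0, 0, 0]], "jaw": [45, 45, 45, 45, 45]}}

```text
time: 6.03
tcp_pos: [0.4475, -0.0368, 0.0587]
tool_rot: [-0.001, 0.004, 1.0, -0.002]
wrist_force: [0.8, 0.5, -1.1]
gripper_width: 0.559
grasp_force: 41.9
```

Call:
{"api": "servo_tool", "payload": {"translation": [[0, -0.15, 0], [0, -0.307, 0], [0, -0.307, 0], [0, -0.307, 0], [0, -0.307, 0]], "turn": [[0, 0, 0], [0, 0, 0], [0, 0, 0], [0, 0, 0], [0, 0, 0]], "jaw": [45, 45, 45, 45, 45]}}

```text
time: 6.45
tcp_pos: [0.4476, -0.0759, 0.059]
tool_rot: [-0.001, 0.0, 1.0, 0.001]
wrist_force: [0.4, 0.2, -0.4]
gripper_width: 0.56
grasp_force: 42.1
```

```bash
python3 -c "
from h import *
print(bot.get_state()['tcp_pos'],bot.get_state()['gripper_width'])
look('b1',(195,255),(130,225),[[.444,-.077,.03],[.444,-.077,.077]],100)"
```

```text
[ 0.44758781 -0.07589214  0.05900524] 0.5604269849966734
6.45 [ 0.4476 -0.0759  0.059 ] [-1.e-03  0.e+00  1.e+00  7.e-04] 0.5604269849966734
```

View pics/b1.png

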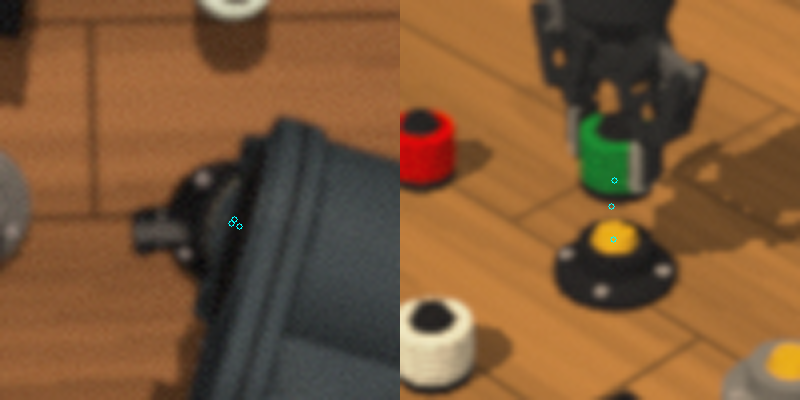

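In the scene half the drum's left edge is about 581 and its bottom row about 197. The brass boss is at (613,236), so the drum hangs about 3.6 mm to the right and 5 mm too far away, i.e. about 6 mm short in x. I'll write a numeric version of this check.

```bash
cat >>h.py <<'E'
HUE=dict(green=[(45,85)],amber=[(5,16)],red=[(0,4),(172,180)],blue=[(100,130)])
def blob(im,box,col):
    """upsampled colour mask blob in box (u0,v0,u1,v1): bbox in image px (edges)"""
    u0,v0,u1,v1=box; K=8
    w=cv2.resize(im["pixels"][v0:v1,u0:u1],None,fx=K,fy=K,interpolation=cv2.INTER_CUBIC)
    h=cv2.cvtColor(w,cv2.COLOR_RGB2HSV)
    if col=="brass": m=cv2.inRange(h,(19,190,120),(32,255,255))
    elif col=="white": m=cv2.inRange(h,(15,0,120),(45,95,255))
    else: m=sum(cv2.inRange(h,(a,140,60),(b,255,255)) for a,b in HUE[col])
    n,l,s,c=cv2.connectedComponentsWithStats(m); k=1+np.argmax(s[1:,4])
    x,y,ww,hh=s[k,:4]/K
    return dict(l=u0+x-.5,r=u0+x+ww-.5,t=v0+y-.5,b=v0+y+hh-.5,c=c[k]/K+[u0-.5,v0-.5],l0=l==k)
E
python3 -c "
from h import *
S=bot.get_image('scene')
g=blob(S,(265,145,300,190),'green');b=blob(S,(262,175,296,200),'brass')
for q in(g,b):print({k:np.round(v,1) for k,v in q.items() if k!='l0'})
# reference: amber drum standing, scene: position known from top
for x,y in((.444,-.077),):
  for z in (.03,.038,.077): print(z,proj(S,[x,y,z]).round(1))
a=blob(S,(320,270,365,310),'amber');print({k:np.round(v,1) for k,v in a.items() if k!='l0'},proj(S,[[.6125,.2797,0],[.6125,.2797,.05]]).round(1))
w=blob(S,(215,195,250,235),'white');print({k:np.round(v,1) for k,v in w.items() if k!='l0'},proj(S,[[.5995,-.0816,0],[.5995,-.0816,.05]]).round(1))
r=blob(S,(215,150,245,185),'red');print({k:np.round(v,1) for k,v in r.items() if k!='l0'},proj(S,[[.4563,-.2601,0],[.4563,-.2601,.05]]).round(1))
gb=blob(S,(305,205,340,235),'brass');print({k:np.round(v,1) for k,v in gb.items() if k!='l0'},proj(S,[[.4589,.0932,.03],[.4589,.0932,.038]]).round(1))
"
```

```text
{'l': np.float64(269.6), 'r': np.float64(281.2), 't': np.float64(157.9), 'b': np.float64(177.9), 'c': array([275. , 169.2])}
{'l': np.float64(272.2), 'r': np.float64(283.9), 't': np.float64(184.8), 'b': np.float64(193.0), 'c': array([278.1, 188.8])}
0.03 [[277.8 189.3]]
0.038 [[277.9 186.8]]
0.077 [[278.1 174.7]]
{'l': np.float64(319.5), 'r': np.float64(364.5), 't': np.float64(269.5), 'b': np.float64(309.5), 'c': array([342. , 289.3])} [[339.  300.9]
 [341.1 284.5]]
{'l': np.float64(222.4), 'r': np.float64(243.0), 't': np.float64(204.5), 'b': np.float64(226.0), 'c': array([232.6, 216.2])} [[233.3 222.2]
 [232.6 206.6]]
{'l': np.float64(221.5), 'r': np.float64(238.0), 't': np.float64(158.0), 'b': np.float64(176.2), 'c': array([229.8, 167.6])} [[230.2 173.1]
 [229.5 158.4]]
{'l': np.float64(317.0), 'r': np.float64(327.2), 't': np.float64(216.0), 'b': np.float64(223.9), 'c': array([322.1, 220. ])} [[321.8 220.3]
 [322.1 217.7]]
```

The fixed references agree: the bosses and standing drums are within 1 px of their projections. The hanging drum is only about 2 mm short in x, so I'll correct by 2 mm and lower.

Call:
{"api": "servo_tool", "payload": {"translation": [[-0.013, 0, 0.1], [-0.013, 0, 0.18], [-0.013, 0, 0.22], [-0.013, 0, 0.24], [-0.013, 0, 0.26]], "turn": [[0, 0, 0], [0, 0, 0], [0, 0, 0], [0, 0, 0], [0, 0, 0]], "jaw": [45, 45, 45, 45, 45]}}

```text
time: 7.02
tcp_pos: [0.4502, -0.0762, 0.0208]
tool_rot: [-0.0, -0.0, 1.0, 0.0]
wrist_force: [0.5, 0.1, 0.1]
gripper_width: 0.559
grasp_force: 42.1
```

Call:
{"api": "servo_tool", "payload": {"translation": [[0, 0, 0.013], [0, 0, 0.027], [0, 0, 0.04], [0, 0, 0.047], [0, 0, 0.047]], "turn": [[0, 0, 0], [0, 0, 0], [0, 0, 0], [0, 0, 0], [0, 0, 0]], "jaw": [45, 45, 45, 45, 45]}}

```text
time: 7.43
tcp_pos: [0.45, -0.0771, 0.0142]
tool_rot: [-0.0, 0.0, 1.0, -0.0]
wrist_force: [-1.2, -0.5, 1.2]
gripper_width: 0.561
grasp_force: 42.2
```

```bash
python3 -c "
from h import *
s=bot.get_state();print(s['wrist_force'].round(1),s['tcp_pos'].round(4))
S=bot.get_image('scene')
g=blob(S,(260,145,300,205),'green');print({k:np.round(v,1) for k,v in g.items() if k!='l0'},proj(S,[.444,-.077,.03]))"
```

```text
[-1.2 -0.5  1.2] [ 0.45   -0.0771  0.0142]
{'l': np.float64(268.5), 'r': np.float64(279.9), 't': np.float64(172.2), 'b': np.float64(192.4), 'c': array([273.8, 183.7])} [[277.8059238  189.29367928]]
```

Call:
{"api": "servo_tool", "payload": {"translation": [[0, 0, 0.007], [0, 0, 0.013], [0, 0, 0.013]], "turn": [[0, 0, 0], [0, 0, 0], [0, 0, 0]], "jaw": [45, 45, 45]}}

```text
time: 7.73
tcp_pos: [0.4499, -0.0772, 0.0131]
tool_rot: [-0.0, 0.0, 1.0, -0.001]
wrist_force: [-4.4, -1.5, 7.0]
gripper_width: 0.562
grasp_force: 43.0
```

Contact reads 7 N at the expected height and the drum's image position matches its seat. I'll release, rise, and go to amber.

Call:
{"api": "servo_tool", "payload": {"translation": [[0, 0, -0.01], [0, 0, -0.01], [0, 0, -0.01], [0, 0, -0.01], [0, 0, -0.01]], "turn": [[0, 0, 0], [0, 0, 0], [0, 0, 0], [0, 0, 0], [0, 0, 0]], "jaw": [70, 70, 70, 70, 70]}}

```text
time: 8.15
tcp_pos: [0.4506, -0.0766, 0.0134]
tool_rot: [0.0, -0.0, 1.0, 0.0]
wrist_force: [0.0, -0.8, -0.5]
gripper_width: 0.822
grasp_force: 0.0
```

Call:
{"api": "servo_tool", "payload": {"translation": [[0, 0, -0.08], [0, 0, -0.2], [0, 0, -0.35], [0, 0, -0.42], [0, 0, -0.42]], "turn": [[0, 0, 0], [0, 0, 0], [0, 0, 0], [0, 0, 0], [0, 0, 0]], "jaw": [80, 80, 80, 80, 80]}}

```text
time: 8.57
tcp_pos: [0.4529, -0.0775, 0.0796]
tool_rot: [0.003, -0.0, 1.0, -0.001]
wrist_force: [0.3, 0.6, 0.1]
gripper_width: 0.941
grasp_force: 0.0
```

Call:
{"api": "servo_tool", "payload": {"translation": [[-0.09, 0.2, 0], [-0.18, 0.4, 0], [-0.28, 0.6, 0], [-0.37, 0.793, 0], [-0.37, 0.793, 0]], "turn": [[0, 0, 0], [0, 0, 0], [0, 0, 0], [0, 0, 0], [0, 0, 0]], "jaw": [80, 80, 80, 80, 80]}}

```text
time: 8.98
tcp_pos: [0.507, 0.0468, 0.0751]
tool_rot: [0.0, -0.003, 1.0, 0.002]
wrist_force: [0.0, 0.5, 0.2]
gripper_width: 0.934
grasp_force: 0.0
```

Call:
{"api": "servo_tool", "payload": {"translation": [[-0.09, 0.2, 0], [-0.18, 0.4, 0], [-0.28, 0.6, 0], [-0.37, 0.793, 0], [-0.37, 0.793, 0]], "turn": [[0, 0, 0], [0, 0, 0], [0, 0, 0], [0, 0, 0], [0, 0, 0]], "jaw": [80, 80, 80, 80, 80]}}

```text
time: 9.4
tcp_pos: [0.5624, 0.1654, 0.0745]
tool_rot: [-0.0, -0.002, 1.0, 0.001]
wrist_force: [0.2, -0.4, 0.3]
gripper_width: 0.943
grasp_force: 0.0
```

Call:
{"api": "servo_tool", "payload": {"translation": [[-0.09, 0.2, 0], [-0.18, 0.4, 0], [-0.28, 0.6, 0], [-0.37, 0.793, 0], [-0.37, 0.793, 0]], "turn": [[0, 0, 0], [0, 0, 0], [0, 0, 0], [0, 0, 0], [0, 0, 0]], "jaw": [80, 80, 80, 80, 80]}}

```text
time: 9.82
tcp_pos: [0.6173, 0.284, 0.073]
tool_rot: [-0.001, -0.002, 1.0, 0.001]
wrist_force: [0.4, -0.5, -0.3]
gripper_width: 0.937
grasp_force: 0.0
```

```bash
python3 -c "
from h import *
s=bot.get_state();print(s['tcp_pos'].round(4),s['joint_pos'].round(2))
S=bot.get_image('scene');T=bot.get_image('top')
g=blob(S,(260,145,300,205),'green');print({k:np.round(v,1) for k,v in g.items() if k!='l0'},proj(S,[.444,-.077,.03]).round(1))
c,n=boss(T,(313,251));p=blob(T,(290,230,335,275),'green');print(c,n,onplane(T,c,.076).round(4),{k:np.round(v,1) for k,v in p.items() if k!='l0'})
print(onplane(T,((p['l']+p['r'])/2,(p['t']+p['b'])/2),.072))"
```

```text
[0.6173 0.284  0.073 ] [0.33 0.47 0.34 1.44 0.   0.33]
{'l': np.float64(268.9), 'r': np.float64(286.9), 't': np.float64(173.1), 'b': np.float64(192.6), 'c': array([277.7, 183.9])} [[277.8 189.3]]
[313.91176471 250.44117647] 102 [ 0.4456 -0.0762  0.076 ] {'l': np.float64(302.8), 'r': np.float64(324.6), 't': np.float64(239.8), 'b': np.float64(260.9), 'c': array([313.3, 250.3])}
[ 0.4457377  -0.07602475  0.072     ]
```

Green is seated at (0.446, −0.076), square on the base. Lowering onto amber.

Call:
{"api": "servo_tool", "payload": {"translation": [[0, 0, 0.1], [0, 0, 0.25], [0, 0, 0.4], [0, 0, 0.52], [0, 0, 0.55]], "turn": [[0, 0, 0], [0, 0, 0], [0, 0, 0], [0, 0, 0], [0, 0, 0]], "jaw": [80, 80, 80, 80, 80]}}

```text
time: 10.33
tcp_pos: [0.6131, 0.2769, -0.0106]
tool_rot: [-0.004, 0.001, 1.0, -0.002]
wrist_force: [-0.5, -0.8, 0.2]
gripper_width: 0.937
grasp_force: 0.0
```

Call:
{"api": "servo_tool", "payload": {"translation": [[0, 0, 0.03], [0, 0, 0.05], [0, 0, 0.074], [0, 0, 0.074]], "turn": [[0, 0, 0], [0, 0, 0], [0, 0, 0], [0, 0, 0]], "jaw": [70, 70, 70, 70]}}

```text
time: 10.67
tcp_pos: [0.6175, 0.28, -0.0162]
tool_rot: [0.001, 0.0, 1.0, 0.0]
wrist_force: [-0.4, 0.0, -0.4]
gripper_width: 0.822
grasp_force: 0.0
```

```bash
python3 -c "
from h import *
look('a1',(150,130),(245,300),[[.6125,.2797,.05]],80)"
```

```text
10.6667 [ 0.6175  0.28   -0.0162] [7.e-04 1.e-04 1.e+00 2.e-04] 0.8215925603766141
```

View pics/a1.png

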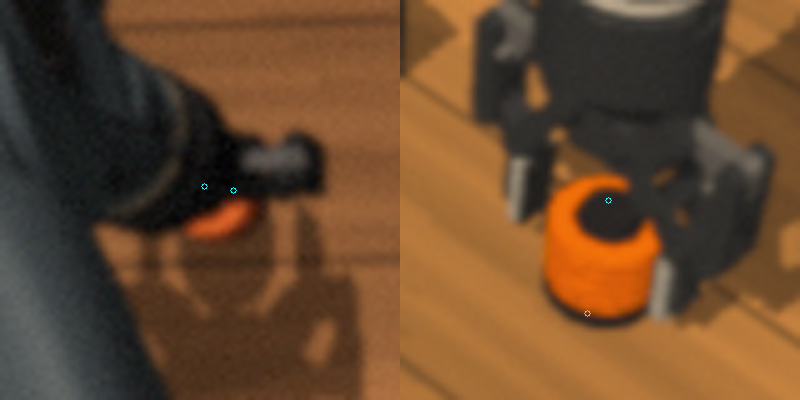

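In the top half the finger strip is at row 165, high because of parallax, and amber shows only below it. So there's no real x bias: the offset I saw earlier was parallax. I'll shift back 4 mm in x, close and lift.

Call:
{"api": "servo_tool", "payload": {"translation": [[0.027, 0, 0], [0.027, 0, 0], [0.027, 0, 0], [0.027, 0, 0], [0.027, 0, 0]], "turn": [[0, 0, 0], [0, 0, 0], [0, 0, 0], [0, 0, 0], [0, 0, 0]], "jaw": [70, 70, 45, 45, 45]}}

```text
time: 11.18
tcp_pos: [0.6132, 0.2804, -0.0164]
tool_rot: [0.001, -0.0, 1.0, 0.0]
wrist_force: [-0.3, 0.7, 2.2]
gripper_width: 0.561
grasp_force: 41.8
```

Call:
{"api": "servo_tool", "payload": {"translation": [[0, 0, 0], [0, 0, 0], [0, 0, -0.2], [0, 0, -0.4], [0, 0, -0.6]], "turn": [[0, 0, 0], [0, 0, 0], [0, 0, 0], [0, 0, 0], [0, 0, 0]], "jaw": [45, 45, 45, 45, 45]}}

```text
time: 11.6
tcp_pos: [0.6113, 0.2795, 0.0718]
tool_rot: [-0.002, 0.0, 1.0, -0.001]
wrist_force: [-0.0, -0.7, -1.8]
gripper_width: 0.558
grasp_force: 41.6
```

Call:
{"api": "servo_tool", "payload": {"translation": [[0, 0, -0.13], [0, 0, -0.2], [0, 0, -0.2]], "turn": [[0, 0, 0], [0, 0, 0], [0, 0, 0]], "jaw": [45, 45, 45]}}

```text
time: 11.85
tcp_pos: [0.6147, 0.2806, 0.1062]
tool_rot: [0.003, 0.0, 1.0, 0.001]
wrist_force: [0.4, -0.2, -1.9]
gripper_width: 0.559
grasp_force: 41.6
```

Call:
{"api": "servo_tool", "payload": {"translation": [[0.09, -0.2, 0], [0.18, -0.4, 0], [0.28, -0.6, 0], [0.372, -0.792, 0], [0.372, -0.792, 0]], "turn": [[0, 0, 0], [0, 0, 0], [0, 0, 0], [0, 0, 0], [0, 0, 0]], "jaw": [45, 45, 45, 45, 45]}}

```text
time: 12.27
tcp_pos: [0.5515, 0.1561, 0.0987]
tool_rot: [-0.005, 0.002, 1.0, -0.002]
wrist_force: [-0.0, 1.0, -1.2]
gripper_width: 0.562
grasp_force: 41.8
```

Call:
{"api": "servo_tool", "payload": {"translation": [[0.09, -0.2, 0], [0.18, -0.4, 0], [0.28, -0.6, 0], [0.372, -0.792, 0], [0.372, -0.792, 0]], "turn": [[0, 0, 0], [0, 0, 0], [0, 0, 0], [0, 0, 0], [0, 0, 0]], "jaw": [45, 45, 45, 45, 45]}}

```text
time: 12.68
tcp_pos: [0.4973, 0.0386, 0.1002]
tool_rot: [-0.003, 0.002, 1.0, -0.001]
wrist_force: [1.0, 0.1, -1.1]
gripper_width: 0.562
grasp_force: 42.0
```

Call:
{"api": "servo_tool", "payload": {"translation": [[0.09, -0.2, 0], [0.18, -0.4, 0], [0.28, -0.6, 0], [0.372, -0.792, 0], [0.372, -0.792, 0]], "turn": [[0, 0, 0], [0, 0, 0], [0, 0, 0], [0, 0, 0], [0, 0, 0]], "jaw": [45, 45, 45, 45, 45]}}

```text
time: 13.1
tcp_pos: [0.4426, -0.0798, 0.1009]
tool_rot: [-0.002, 0.003, 1.0, -0.001]
wrist_force: [0.8, 0.2, -0.6]
gripper_width: 0.56
grasp_force: 42.2
```

Call:
{"api": "servo_tool", "payload": {"translation": [[0, 0, 0.05], [0, 0, 0.1], [0, 0, 0.1], [0, 0, 0.1]], "turn": [[0, 0, 0], [0, 0, 0], [0, 0, 0], [0, 0, 0]], "jaw": [45, 45, 45, 45]}}

```text
time: 13.43
tcp_pos: [0.4447, -0.0748, 0.0862]
tool_rot: [-0.002, -0.001, 1.0, 0.001]
wrist_force: [-0.5, -0.1, -0.2]
gripper_width: 0.563
grasp_force: 42.2
```

```bash
cat >>h.py <<'E'
def fin(im,box,col,xy,h):
    """drum hanging/standing at xy, underside h: expected vs seen centre (px) from left edge and colour bottom, and world offset in mm"""
    d=blob(im,box,col); e=proj(im,[*xy,h])[0]
    dist=np.linalg.norm(np.array([*xy,h])-im["position"]); s=im["fx"]/dist
    seen=np.array([d["l"]+9.2*1.36/dist,d["b"]-3.4*1.36/dist]); du,dv=(seen-e)/s*1e3
    f=np.array(xy)-im["position"][:2]; f/=np.linalg.norm(f); el=(im["position"][2]-h)/dist
    print(col,{k:np.round(v,1) for k,v in d.items() if k in'lrtb'},"exp",e.round(1),"off mm",(du*np.array([f[1],-f[0]])-dv/el*f).round(1))
E
python3 -c "
from h import *
s=bot.get_state();print(s['tcp_pos'].round(4),s['gripper_width'].round(3))
S=bot.get_image('scene')
fin(S,(255,130,300,180),'amber',(.445,-.0765),.105)
fin(S,(255,165,300,205),'green',(.445,-.0765),.03)"
```

```text
Traceback (most recent call last):
AttributeError: 'float' object has no attribute 'round'
```

```bash
python3 - <<'E'
import re
s=open('h.py').read()
s=s.replace('''    else: m=sum''','''    elif col=="amber": m=cv2.inRange(h,(5,225,150),(20,255,255))
    else: m=sum''');open('h.py','w').write(s)
E
python3 -c "
from h import *
s=bot.get_state();print(s['tcp_pos'].round(4))
S=bot.get_image('scene')
print(cv2.cvtColor(S['pixels'],cv2.COLOR_RGB2HSV)[150:172:3,262:296:3].tolist()[3])
fin(S,(255,130,300,180),'amber',(.445,-.0765),.105)
fin(S,(255,165,300,205),'green',(.445,-.0765),.03)"
```

```text
[ 0.4447 -0.0748  0.0862]
[[15, 173, 171], [15, 168, 165], [14, 147, 153], [12, 242, 203], [12, 243, 220], [12, 244, 224], [13, 244, 223], [11, 179, 168], [17, 54, 99], [24, 34, 38], [14, 157, 112], [15, 171, 158]]
amber {'l': np.float64(269.4), 'r': np.float64(282.9), 't': np.float64(149.4), 'b': np.float64(169.5)} exp [278.2 165.9] off mm [-0.3  1.6]
green {'l': np.float64(268.9), 'r': np.float64(286.8), 't': np.float64(173.0), 'b': np.float64(192.6)} exp [277.7 189.5] off mm [-1.2 -0.3]
```

Call:
{"api": "servo_tool", "payload": {"translation": [[0, -0.007, 0.08], [0, -0.007, 0.14], [0, -0.007, 0.16], [0, -0.007, 0.17], [0, -0.007, 0.18]], "turn": [[0, 0, 0], [0, 0, 0], [0, 0, 0], [0, 0, 0], [0, 0, 0]], "jaw": [45, 45, 45, 45, 45]}}

```text
time: 13.9
tcp_pos: [0.445, -0.0771, 0.0603]
tool_rot: [-0.0, -0.0, 1.0, 0.0]
wrist_force: [0.1, 0.5, -0.9]
gripper_width: 0.561
grasp_force: 42.2
```

Call:
{"api": "servo_tool", "payload": {"translation": [[0, 0, 0.013], [0, 0, 0.027], [0, 0, 0.04], [0, 0, 0.047], [0, 0, 0.047]], "turn": [[0, 0, 0], [0, 0, 0], [0, 0, 0], [0, 0, 0], [0, 0, 0]], "jaw": [45, 45, 45, 45, 45]}}

```text
time: 14.32
tcp_pos: [0.4458, -0.0775, 0.0555]
tool_rot: [0.001, 0.0, 1.0, -0.0]
wrist_force: [-2.4, 0.4, 4.1]
gripper_width: 0.562
grasp_force: 42.9
```

```bash
python3 -c "
from h import *
s=bot.get_state();print(s['tcp_pos'].round(4))
S=bot.get_image('scene')
fin(S,(255,130,300,185),'amber',(.445,-.0765),.072)
fin(S,(255,165,300,205),'green',(.445,-.0765),.03)"
```

```text
[ 0.4458 -0.0775  0.0555]
amber {'l': np.float64(268.4), 'r': np.float64(281.4), 't': np.float64(159.1), 'b': np.float64(178.9)} exp [277.9 176.5] off mm [-2.7 -4. ]
green {'l': np.float64(268.9), 'r': np.float64(286.9), 't': np.float64(179.0), 'b': np.float64(192.6)} exp [277.7 189.5] off mm [-1.2 -0.3]
```

Call:
{"api": "servo_tool", "payload": {"translation": [[0, 0, 0.007], [0, 0, 0.013], [0, 0, 0.013]], "turn": [[0, 0, 0], [0, 0, 0], [0, 0, 0]], "jaw": [45, 45, 45]}}

```text
time: 14.62
tcp_pos: [0.4461, -0.0775, 0.0554]
tool_rot: [0.001, -0.0, 1.0, -0.0]
wrist_force: [-5.4, 1.2, 13.4]
gripper_width: 0.559
grasp_force: 43.7
```

Call:
{"api": "servo_tool", "payload": {"translation": [[0, 0, -0.017], [0, 0, -0.017], [0, 0, -0.017], [0, 0, -0.017], [0, 0, -0.017]], "turn": [[0, 0, 0], [0, 0, 0], [0, 0, 0], [0, 0, 0], [0, 0, 0]], "jaw": [70, 70, 70, 70, 70]}}

```text
time: 15.03
tcp_pos: [0.4451, -0.0773, 0.054]
tool_rot: [-0.0, 0.0, 1.0, 0.0]
wrist_force: [-1.3, 0.2, -0.2]
gripper_width: 0.82
grasp_force: 0.0
```

Call:
{"api": "servo_tool", "payload": {"translation": [[0, 0, -0.08], [0, 0, -0.2], [0, 0, -0.35], [0, 0, -0.42], [0, 0, -0.42]], "turn": [[0, 0, 0], [0, 0, 0], [0, 0, 0], [0, 0, 0], [0, 0, 0]], "jaw": [80, 80, 80, 80, 80]}}

```text
time: 15.45
tcp_pos: [0.4479, -0.0782, 0.1213]
tool_rot: [0.003, -0.0, 1.0, -0.001]
wrist_force: [0.4, 0.3, -0.1]
gripper_width: 0.94
grasp_force: 0.0
```

Call:
{"api": "servo_tool", "payload": {"translation": [[-0.034, -0.2, 0], [-0.034, -0.4, 0], [-0.034, -0.6, 0], [-0.034, -0.6, 0], [-0.034, -0.6, 0]], "turn": [[0, 0, 0], [0, 0, 0], [0, 0, 0], [0, 0, 0], [0, 0, 0]], "jaw": [80, 80, 80, 80, 80]}}

```text
time: 15.87
tcp_pos: [0.4498, -0.1681, 0.1164]
tool_rot: [-0.001, 0.001, 1.0, 0.001]
wrist_force: [-0.0, 1.0, -0.2]
gripper_width: 0.935
grasp_force: 0.0
```

Call:
{"api": "servo_tool", "payload": {"translation": [[-0.034, -0.2, 0], [-0.034, -0.4, 0], [-0.034, -0.617, 0], [-0.034, -0.617, 0], [-0.034, -0.617, 0]], "turn": [[0, 0, 0], [0, 0, 0], [0, 0, 0], [0, 0, 0], [0, 0, 0]], "jaw": [80, 80, 80, 80, 80]}}

```text
time: 16.28
tcp_pos: [0.4552, -0.2598, 0.1166]
tool_rot: [-0.001, 0.001, 1.0, 0.001]
wrist_force: [-0.0, 1.0, 0.2]
gripper_width: 0.939
grasp_force: 0.0
```

```bash
python3 -c "
from h import *
s=bot.get_state();print(s['tcp_pos'].round(4))
S=bot.get_image('scene');T=bot.get_image('top')
fin(S,(255,130,300,185),'amber',(.445,-.0765),.072)
fin(S,(255,165,300,205),'green',(.445,-.0765),.03)
c,n=boss(T,(315,251));print(c,n,onplane(T,c,.118).round(4))
p=blob(T,(295,230,335,275),'amber');print({k:np.round(v,1) for k,v in p.items() if k in 'lrtb'},onplane(T,((p['l']+p['r'])/2,(p['t']+p['b'])/2),.114))"
```

```text
[ 0.4552 -0.2598  0.1166]
amber {'l': np.float64(268.1), 'r': np.float64(287.5), 't': np.float64(159.4), 'b': np.float64(179.0)} exp [277.9 176.5] off mm [-1.8 -4.1]
green {'l': np.float64(268.9), 'r': np.float64(286.8), 't': np.float64(179.2), 'b': np.float64(192.5)} exp [277.7 189.5] off mm [-1.7 -0.7]
[315.75581395 250.90697674] 86 [ 0.4462 -0.0764  0.118 ]Traceback (most recent call last):
  File "<string>", line 8, in <module>
    p=blob(T,(295,230,335,275),'amber');print({k:np.round(v,1) for k,v in p.items() if k in 'lrtb'},onplane(T,((p['l']+p['r'])/2,(p['t']+p['b'])/2),.114))
  File "h.py", line 48, in blob
    n,l,s,c=cv2.connectedComponentsWithStats(m); k=1+np.argmax(s[1:,4])
                                                     ~~~~~~~~~^^^^^^^^^
    return _wrapfunc(a, 'argmax', axis=axis, out=out, **kwds)
    return bound(*args, **kwds)
ValueError: attempt to get argmax of an empty sequence
```

Amber sits at (0.446, −0.076), centred on green. Now lowering onto red.

Call:
{"api": "servo_tool", "payload": {"translation": [[0, 0, 0.15], [0, 0, 0.35], [0, 0, 0.55], [0, 0, 0.75], [0, 0, 0.83]], "turn": [[0, 0, 0], [0, 0, 0], [0, 0, 0], [0, 0, 0], [0, 0, 0]], "jaw": [80, 80, 80, 80, 80]}}

```text
time: 16.8
tcp_pos: [0.4527, -0.2558, -0.0116]
tool_rot: [-0.003, -0.001, 1.0, 0.003]
wrist_force: [-1.4, 0.7, -0.3]
gripper_width: 0.938
grasp_force: 0.0
```

Call:
{"api": "servo_tool", "payload": {"translation": [[0, 0, 0.03], [0, 0, 0.067], [0, 0, 0.067], [0, 0, 0.067]], "turn": [[0, 0, 0], [0, 0, 0], [0, 0, 0], [0, 0, 0]], "jaw": [70, 70, 70, 45]}}

```text
time: 17.13
tcp_pos: [0.4569, -0.2605, -0.0153]
tool_rot: [0.001, -0.0, 1.0, -0.001]
wrist_force: [0.5, -0.2, -1.0]
gripper_width: 0.696
grasp_force: 0.0
```

Call:
{"api": "servo_tool", "payload": {"translation": [[0, 0, 0], [0, 0, 0], [0, 0, 0], [0, 0, 0], [0, 0, 0]], "turn": [[0, 0, 0], [0, 0, 0], [0, 0, 0], [0, 0, 0], [0, 0, 0]], "jaw": [45, 45, 45, 45, 45]}}

```text
time: 17.55
tcp_pos: [0.4574, -0.2613, -0.0146]
tool_rot: [0.002, 0.0, 1.0, -0.001]
wrist_force: [-0.5, -0.0, 5.7]
gripper_width: 0.558
grasp_force: 41.8
```

Call:
{"api": "servo_tool", "payload": {"translation": [[0, 0, -0.2], [0, 0, -0.45], [0, 0, -0.7], [0, 0, -0.95], [0, 0, -1]], "turn": [[0, 0, 0], [0, 0, 0], [0, 0, 0], [0, 0, 0], [0, 0, 0]], "jaw": [45, 45, 45, 45, 45]}}

```text
time: 17.97
tcp_pos: [0.4587, -0.2623, 0.1407]
tool_rot: [0.005, 0.0, 1.0, -0.004]
wrist_force: [1.3, -1.0, -0.3]
gripper_width: 0.558
grasp_force: 41.8
```

Call:
{"api": "servo_tool", "payload": {"translation": [[0.034, 0.2, 0], [0.034, 0.4, 0], [0.034, 0.6, 0], [0.034, 0.6, 0], [0.034, 0.6, 0]], "turn": [[0, 0, 0], [0, 0, 0], [0, 0, 0], [0, 0, 0], [0, 0, 0]], "jaw": [45, 45, 45, 45, 45]}}

```text
time: 18.38
tcp_pos: [0.4502, -0.1686, 0.1326]
tool_rot: [-0.0, -0.001, 1.0, 0.0]
wrist_force: [-0.4, -0.5, -1.3]
gripper_width: 0.563
grasp_force: 42.0
```

Call:
{"api": "servo_tool", "payload": {"translation": [[0.034, 0.2, 0], [0.034, 0.4, 0], [0.034, 0.623, 0], [0.034, 0.623, 0], [0.034, 0.623, 0]], "turn": [[0, 0, 0], [0, 0, 0], [0, 0, 0], [0, 0, 0], [0, 0, 0]], "jaw": [45, 45, 45, 45, 45]}}

```text
time: 18.8
tcp_pos: [0.4454, -0.076, 0.1327]
tool_rot: [-0.0, -0.001, 1.0, -0.0]
wrist_force: [1.0, -0.8, -2.2]
gripper_width: 0.557
grasp_force: 42.3
```

Call:
{"api": "servo_tool", "payload": {"translation": [[0, 0, 0], [0, 0, 0]], "turn": [[0, 0, 0], [0, 0, 0]], "jaw": [45, 45]}}

```text
time: 18.97
tcp_pos: [0.4455, -0.0777, 0.1327]
tool_rot: [-0.0, 0.001, 1.0, -0.0]
wrist_force: [0.2, -0.5, -1.8]
gripper_width: 0.564
grasp_force: 42.3
```

```bash
python3 -c "
from h import *
s=bot.get_state();print(s['tcp_pos'].round(4))
S=bot.get_image('scene')
fin(S,(255,120,300,175),'red',(.446,-.0765),.150)
fin(S,(255,130,300,185),'amber',(.446,-.0765),.072)
"
```

```text
[ 0.4455 -0.0777  0.1327]
red {'l': np.float64(268.6), 'r': np.float64(284.5), 't': np.float64(132.4), 'b': np.float64(154.6)} exp [278.2 151. ] off mm [0.5 0.2]
amber {'l': np.float64(268.0), 'r': np.float64(287.5), 't': np.float64(159.4), 'b': np.float64(179.0)} exp [277.7 176.6] off mm [-2.6 -4.3]
```

Call:
{"api": "servo_tool", "payload": {"translation": [[0, 0, 0.08], [0, 0, 0.14], [0, 0, 0.17], [0, 0, 0.185], [0, 0, 0.193]], "turn": [[0, 0, 0], [0, 0, 0], [0, 0, 0], [0, 0, 0], [0, 0, 0]], "jaw": [45, 45, 45, 45, 45]}}

```text
time: 19.43
tcp_pos: [0.4446, -0.0764, 0.1027]
tool_rot: [-0.001, 0.0, 1.0, 0.0]
wrist_force: [-0.0, -0.1, -1.7]
gripper_width: 0.563
grasp_force: 42.3
```

Call:
{"api": "servo_tool", "payload": {"translation": [[0, 0, 0.013], [0, 0, 0.027], [0, 0, 0.04], [0, 0, 0.047], [0, 0, 0.047]], "turn": [[0, 0, 0], [0, 0, 0], [0, 0, 0], [0, 0, 0], [0, 0, 0]], "jaw": [45, 45, 45, 45, 45]}}

```text
time: 19.85
tcp_pos: [0.4462, -0.0766, 0.0994]
tool_rot: [0.001, -0.0, 1.0, -0.0]
wrist_force: [-2.2, 1.7, 7.0]
gripper_width: 0.558
grasp_force: 43.1
```

Call:
{"api": "servo_tool", "payload": {"translation": [[0, 0, 0.007], [0, 0, 0.007]], "turn": [[0, 0, 0], [0, 0, 0]], "jaw": [45, 45]}}

```text
time: 20.02
tcp_pos: [0.4465, -0.0766, 0.0994]
tool_rot: [0.002, -0.0, 1.0, -0.001]
wrist_force: [-3.1, 1.2, 9.9]
gripper_width: 0.563
grasp_force: 43.5
```

```bash
python3 -c "
from h import *
S=bot.get_image('scene')
fin(S,(255,120,300,175),'red',(.446,-.0765),.114)
fin(S,(255,130,300,185),'amber',(.446,-.0765),.072)
"
```

```text
red {'l': np.float64(268.6), 'r': np.float64(283.8), 't': np.float64(144.2), 'b': np.float64(166.5)} exp [278.  163.1] off mm [-0.1 -0. ]
amber {'l': np.float64(268.0), 'r': np.float64(287.0), 't': np.float64(163.5), 'b': np.float64(179.0)} exp [277.7 176.6] off mm [-2.6 -4.3]
```

Red seats at the expected height with contact at 10 N. Releasing, then on to blue.

Call:
{"api": "servo_tool", "payload": {"translation": [[0, 0, -0.02], [0, 0, -0.02], [0, 0, -0.02], [0, 0, -0.02], [0, 0, -0.02]], "turn": [[0, 0, 0], [0, 0, 0], [0, 0, 0], [0, 0, 0], [0, 0, 0]], "jaw": [70, 70, 70, 70, 70]}}

```text
time: 20.48
tcp_pos: [0.4452, -0.0764, 0.0985]
tool_rot: [-0.0, -0.0, 1.0, 0.0]
wrist_force: [-0.1, 0.3, -0.1]
gripper_width: 0.823
grasp_force: 0.0
```

Call:
{"api": "servo_tool", "payload": {"translation": [[0, 0, -0.08], [0, 0, -0.2], [0, 0, -0.33], [0, 0, -0.39], [0, 0, -0.39]], "turn": [[0, 0, 0], [0, 0, 0], [0, 0, 0], [0, 0, 0], [0, 0, 0]], "jaw": [80, 80, 80, 80, 80]}}

```text
time: 20.9
tcp_pos: [0.4474, -0.0771, 0.1607]
tool_rot: [0.003, -0.0, 1.0, -0.001]
wrist_force: [-0.3, 0.6, 0.2]
gripper_width: 0.94
grasp_force: 0.0
```

Call:
{"api": "servo_tool", "payload": {"translation": [[-0.17, -0.2, 0], [-0.35, -0.43, 0], [-0.521, -0.646, 0], [-0.521, -0.646, 0]], "turn": [[0, 0, 0], [0, 0, 0], [0, 0, 0], [0, 0, 0]], "jaw": [80, 80, 80, 80]}}

```text
time: 21.23
tcp_pos: [0.5261, -0.1783, 0.1528]
tool_rot: [-0.001, 0.002, 1.0, -0.001]
wrist_force: [-0.5, 0.1, -1.3]
gripper_width: 0.935
grasp_force: 0.0
```

Call:
{"api": "servo_tool", "payload": {"translation": [[-0.17, -0.2, 0], [-0.35, -0.43, 0], [-0.521, -0.646, 0], [-0.521, -0.646, 0.2], [-0.521, -0.646, 0.4]], "turn": [[0, 0, 0], [0, 0, 0], [0, 0, 0], [0, 0, 0], [0, 0, 0]], "jaw": [80, 80, 80, 80, 80]}}

```text
time: 21.65
tcp_pos: [0.6053, -0.2742, 0.097]
tool_rot: [0.002, 0.001, 1.0, -0.001]
wrist_force: [0.4, 0.5, -0.7]
gripper_width: 0.938
grasp_force: 0.0
```

```bash
python3 -c "
from h import *
s=bot.get_state();print(s['tcp_pos'].round(4))
S=bot.get_image('scene');T=bot.get_image('top')
fin(S,(255,120,300,175),'red',(.446,-.0765),.114)
c,n=boss(T,(316,252));print(c,n,onplane(T,c,.160).round(4))
p=blob(T,(295,225,340,280),'red');print({k:np.round(v,1) for k,v in p.items() if k in 'lrtb'},onplane(T,((p['l']+p['r'])/2,(p['t']+p['b'])/2),.156))"
```

```text
[ 0.6053 -0.2742  0.097 ]
red {'l': np.float64(269.2), 'r': np.float64(287.8), 't': np.float64(145.9), 'b': np.float64(166.4)} exp [278.  163.1] off mm [-1.7  0.7]
[317.19587629 252.20618557] 97 [ 0.4451 -0.0754  0.16  ]
{'l': np.float64(305.2), 'r': np.float64(328.0), 't': np.float64(238.4), 'b': np.float64(264.4)} [ 0.44684951 -0.07455254  0.156     ]
```

The tower is done, with red at (0.446, −0.075). Gripping blue.

Call:
{"api": "servo_tool", "payload": {"translation": [[0, 0, 0.2], [0, 0, 0.4], [0, 0, 0.6], [0, 0, 0.7], [0, 0, 0.75]], "turn": [[0, 0, 0], [0, 0, 0], [0, 0, 0], [0, 0, 0], [0, 0, 0]], "jaw": [80, 80, 80, 80, 70]}}

```text
time: 22.17
tcp_pos: [0.5993, -0.2684, -0.0175]
tool_rot: [-0.002, -0.0, 1.0, 0.001]
wrist_force: [0.2, 0.2, -0.1]
gripper_width: 0.831
grasp_force: 0.0
```

Call:
{"api": "servo_tool", "payload": {"translation": [[0, 0, 0], [0, 0, 0], [0, 0, 0], [0, 0, 0], [0, 0, 0]], "turn": [[0, 0, 0], [0, 0, 0], [0, 0, 0], [0, 0, 0], [0, 0, 0]], "jaw": [70, 70, 45, 45, 45]}}

```text
time: 22.58
tcp_pos: [0.6039, -0.2714, -0.0118]
tool_rot: [0.002, -0.0, 1.0, -0.001]
wrist_force: [-0.7, 1.1, 5.1]
gripper_width: 0.559
grasp_force: 42.1
```

Call:
{"api": "servo_tool", "payload": {"translation": [[0, 0, 0], [0, 0, 0], [0, 0, 0]], "turn": [[0, 0, 0], [0, 0, 0], [0, 0, 0]], "jaw": [45, 45, 45]}}

```text
time: 22.83
tcp_pos: [0.6038, -0.2714, -0.0118]
tool_rot: [0.002, 0.0, 1.0, -0.001]
wrist_force: [0.7, -0.0, 6.4]
gripper_width: 0.562
grasp_force: 42.1
```

Call:
{"api": "servo_tool", "payload": {"translation": [[0, 0, -0.2], [0, 0, -0.45], [0, 0, -0.7], [0, 0, -0.8], [0, 0, -0.8]], "turn": [[0, 0, 0], [0, 0, 0], [0, 0, 0], [0, 0, 0], [0, 0, 0]], "jaw": [45, 45, 45, 45, 45]}}

```text
time: 23.25
tcp_pos: [0.6052, -0.2722, 0.1122]
tool_rot: [0.005, 0.0, 1.0, -0.003]
wrist_force: [0.7, -0.9, -0.7]
gripper_width: 0.56
grasp_force: 41.7
```

Call:
{"api": "servo_tool", "payload": {"translation": [[0, 0, -0.3], [0, 0.2, -0.3], [0, 0.4, -0.3], [0, 0.6, -0.3], [0, 0.8, -0.3]], "turn": [[0, 0, 0], [0, 0, 0], [0, 0, 0], [0, 0, 0], [0, 0, 0]], "jaw": [45, 45, 45, 45, 45]}}

```text
time: 23.67
tcp_pos: [0.6007, -0.149, 0.1481]
tool_rot: [-0.001, 0.0, 1.0, 0.001]
wrist_force: [0.3, -0.1, -1.5]
gripper_width: 0.561
grasp_force: 41.9
```

Call:
{"api": "servo_tool", "payload": {"translation": [[0, 0.2, 0], [0, 0.4, 0], [0, 0.6, 0], [0, 0.8, 0]], "turn": [[0, 0, 0], [0, 0, 0], [0, 0, 0], [0, 0, 0]], "jaw": [45, 45, 45, 45]}}

```text
time: 24.0
tcp_pos: [0.6004, -0.0286, 0.1478]
tool_rot: [-0.002, 0.0, 1.0, 0.0]
wrist_force: [0.5, 0.3, -1.0]
gripper_width: 0.559
grasp_force: 41.9
```

Call:
{"api": "servo_tool", "payload": {"translation": [[0, 0.2, 0], [0, 0.4, 0], [0, 0.6, 0], [0, 0.823, 0], [0, 0.823, 0]], "turn": [[0, 0, 0], [0, 0, 0], [0, 0, 0], [0, 0, 0], [0, 0, 0]], "jaw": [45, 45, 45, 45, 45]}}

```text
time: 24.42
tcp_pos: [0.6, 0.0994, 0.1478]
tool_rot: [-0.002, -0.003, 1.0, 0.002]
wrist_force: [0.4, -1.2, -0.2]
gripper_width: 0.56
grasp_force: 41.9
```

Call:
{"api": "servo_tool", "payload": {"translation": [[0.2, 0, 0.1], [0.45, 0, 0.2], [0.7, 0, 0.4], [0.949, 0, 0.5], [0.949, 0, 0.5]], "turn": [[0, 0, 0], [0, 0, 0], [0, 0, 0], [0, 0, 0], [0, 0, 0]], "jaw": [45, 45, 45, 45, 45]}}

```text
time: 24.83
tcp_pos: [0.4406, 0.0925, 0.0617]
tool_rot: [-0.016, -0.001, 1.0, -0.001]
wrist_force: [-2.5, 0.6, -5.2]
gripper_width: 0.557
grasp_force: 41.9
```

Call:
{"api": "servo_tool", "payload": {"translation": [[0, 0, 0], [0, 0, 0]], "turn": [[0, 0, 0], [0, 0, 0]], "jaw": [45, 45]}}

```text
time: 25.0
tcp_pos: [0.4576, 0.0929, 0.073]
tool_rot: [-0.001, -0.0, 1.0, -0.0]
wrist_force: [0.5, -0.4, 0.4]
gripper_width: 0.56
grasp_force: 41.9
```

```bash
python3 -c "
from h import *
s=bot.get_state();print(s['tcp_pos'].round(4))
S=bot.get_image('scene')
fin(S,(305,165,345,218),'blue',(.4589,.0932),.089)
b=blob(S,(305,207,340,235),'brass');print({k:np.round(v,1) for k,v in b.items() if k in 'lrtb'})
"
```

```text
[0.4576 0.0929 0.073 ]
blue {'l': np.float64(315.1), 'r': np.float64(331.1), 't': np.float64(183.2), 'b': np.float64(206.0)} exp [323.6 201.2] off mm [1.2 5.9]
{'l': np.float64(317.0), 'r': np.float64(327.1), 't': np.float64(216.0), 'b': np.float64(223.9)}
```

```bash
python3 -c "
from h import *
S=bot.get_image('scene'); I=dict(S); I['pixels']=cv2.imread('pics/scene0.png')[:,:,::-1].copy()
fin(I,(170,168,205,202),'blue',(.6025,-.2705),0)
fin(I,(215,150,245,185),'red',(.456,-.2603),0)
fin(I,(370,238,400,275),'green',(.444,.269),0)
fin(S,(305,165,345,218),'blue',(.4589,.0932),.085)
q=S['pixels'][170:226,300:348,::-1]
cv2.imwrite('pics/bl.png',cv2.resize(q,None,fx=10,fy=10,interpolation=cv2.INTER_CUBIC))
print(np.round(proj(S,[.4589,.0932,.03]),1)); print(S['pixels'][[192,200],308:336:2].tolist())
"
```

```text
blue {'l': np.float64(177.4), 'r': np.float64(194.9), 't': np.float64(176.1), 'b': np.float64(194.8)} exp [187.4 191.7] off mm [ 2.8 -2.5]
red {'l': np.float64(221.5), 'r': np.float64(237.9), 't': np.float64(157.9), 'b': np.float64(176.2)} exp [230.2 173. ] off mm [ 1.5 -0.1]
green {'l': np.float64(372.4), 'r': np.float64(395.4), 't': np.float64(242.4), 'b': np.float64(266.5)} exp [381.5 261.3] off mm [3.6 4.7]
blue {'l': np.float64(314.6), 'r': np.float64(330.6), 't': np.float64(182.9), 'b': np.float64(206.0)} exp [323.4 202.5] off mm [-2.4  1.7]
[[321.8 220.3]]
[[[177, 117, 57], [182, 120, 59], [168, 125, 85], [93, 93, 115], [30, 81, 145], [32, 90, 162], [35, 88, 158], [37, 78, 138], [38, 66, 107], [39, 64, 107], [36, 70, 121], [89, 95, 119], [130, 121, 104], [66, 62, 55]], [[173, 115, 57], [171, 115, 57], [169, 113, 58], [98, 83, 104], [30, 75, 135], [29, 76, 134], [32, 78, 138], [32, 80, 141], [29, 77, 136], [28, 75, 132], [37, 74, 127], [126, 119, 110], [114, 105, 90], [55, 50, 45]]]
```

Blue hangs within about 2 mm of the grey boss. Lowering with a 1 mm correction in x and in y.

Call:
{"api": "servo_tool", "payload": {"translation": [[-0.007, -0.007, 0.12], [-0.007, -0.007, 0.22], [-0.007, -0.007, 0.27], [-0.007, -0.007, 0.3], [-0.007, -0.007, 0.313]], "turn": [[0, 0, 0], [0, 0, 0], [0, 0, 0], [0, 0, 0], [0, 0, 0]], "jaw": [45, 45, 45, 45, 45]}}

```text
time: 25.52
tcp_pos: [0.4614, 0.0921, 0.0282]
tool_rot: [0.0, 0.0, 1.0, 0.0]
wrist_force: [0.7, -0.3, -1.2]
gripper_width: 0.562
grasp_force: 41.9
```

Call:
{"api": "servo_tool", "payload": {"translation": [[0, 0, 0.013], [0, 0, 0.027], [0, 0, 0.04], [0, 0, 0.053], [0, 0, 0.053]], "turn": [[0, 0, 0], [0, 0, 0], [0, 0, 0], [0, 0, 0], [0, 0, 0]], "jaw": [45, 45, 45, 45, 45]}}

```text
time: 25.93
tcp_pos: [0.4603, 0.0922, 0.0199]
tool_rot: [-0.0, -0.0, 1.0, -0.0]
wrist_force: [0.5, -0.4, -1.0]
gripper_width: 0.561
grasp_force: 41.9
```

Call:
{"api": "servo_tool", "payload": {"translation": [[0, 0, 0.013], [0, 0, 0.02], [0, 0, 0.02]], "turn": [[0, 0, 0], [0, 0, 0], [0, 0, 0]], "jaw": [45, 45, 45]}}

```text
time: 26.18
tcp_pos: [0.4608, 0.0922, 0.0182]
tool_rot: [0.001, -0.0, 1.0, -0.0]
wrist_force: [-2.4, -0.5, 4.4]
gripper_width: 0.563
grasp_force: 42.4
```

```bash
python3 -c "
from h import *
S=bot.get_image('scene')
fin(S,(305,165,345,235),'blue',(.4589,.0932),.03)
"
```

```text
blue {'l': np.float64(312.9), 'r': np.float64(328.1), 't': np.float64(202.0), 'b': np.float64(224.4)} exp [321.8 220.3] off mm [0.4 2.8]
```

Call:
{"api": "servo_tool", "payload": {"translation": [[0, 0, -0.013], [0, 0, -0.013], [0, 0, -0.013], [0, 0, -0.013], [0, 0, -0.013]], "turn": [[0, 0, 0], [0, 0, 0], [0, 0, 0], [0, 0, 0], [0, 0, 0]], "jaw": [70, 70, 70, 70, 70]}}

```text
time: 26.65
tcp_pos: [0.4603, 0.0921, 0.0187]
tool_rot: [-0.0, 0.0, 1.0, -0.0]
wrist_force: [0.5, -0.3, -1.0]
gripper_width: 0.82
grasp_force: 0.0
```

Call:
{"api": "servo_tool", "payload": {"translation": [[0, 0, -0.1], [0, 0, -0.25], [0, 0, -0.4], [0, 0, -0.5], [0, 0, -0.5]], "turn": [[0, 0, 0], [0, 0, 0], [0, 0, 0], [0, 0, 0], [0, 0, 0]], "jaw": [80, 80, 80, 80, 80]}}

```text
time: 27.07
tcp_pos: [0.4633, 0.0923, 0.0979]
tool_rot: [0.004, -0.0, 1.0, 0.0]
wrist_force: [0.3, 0.2, 1.0]
gripper_width: 0.942
grasp_force: 0.0
```

Call:
{"api": "servo_tool", "payload": {"translation": [[-0.2, 0, 0], [-0.45, 0, 0], [-0.7, 0, 0], [-0.923, 0, 0], [-0.923, 0, 0]], "turn": [[0, 0, 0], [0, 0, 0], [0, 0, 0], [0, 0, 0], [0, 0, 0]], "jaw": [80, 80, 80, 80, 80]}}

```text
time: 27.48
tcp_pos: [0.6031, 0.0915, 0.0889]
tool_rot: [-0.001, 0.001, 1.0, -0.0]
wrist_force: [-0.8, 0.2, -1.1]
gripper_width: 0.939
grasp_force: 0.0
```

Call:
{"api": "servo_tool", "payload": {"translation": [[0, -0.25, 0], [0, -0.5, 0], [0, -0.75, 0], [0, -0.9, 0], [0, -0.9, 0]], "turn": [[0, 0, 0], [0, 0, 0], [0, 0, 0], [0, 0, 0], [0, 0, 0]], "jaw": [80, 80, 80, 80, 80]}}

```text
time: 27.9
tcp_pos: [0.5978, -0.0476, 0.0924]
tool_rot: [-0.001, 0.003, 1.0, -0.001]
wrist_force: [0.5, 0.4, -0.4]
gripper_width: 0.936
grasp_force: 0.0
```

Call:
{"api": "servo_tool", "payload": {"translation": [[0, -0.259, 0], [0, -0.259, 0], [0, -0.259, 0], [0, -0.259, 0]], "turn": [[0, 0, 0], [0, 0, 0], [0, 0, 0], [0, 0, 0]], "jaw": [80, 80, 80, 80]}}

```text
time: 28.23
tcp_pos: [0.5981, -0.081, 0.0931]
tool_rot: [-0.001, 0.0, 1.0, 0.001]
wrist_force: [0.7, -0.1, 0.0]
gripper_width: 0.938
grasp_force: 0.0
```

```bash
python3 -c "
from h import *
s=bot.get_state();print(s['tcp_pos'].round(4))
S=bot.get_image('scene');T=bot.get_image('top')
fin(S,(300,165,345,235),'blue',(.4589,.0932),.03)
p=blob(T,(225,225,270,270),'blue');print({k:np.round(v,1) for k,v in p.items() if k in 'lrtb'},onplane(T,((p['l']+p['r'])/2,(p['t']+p['b'])/2),.072))
c,n=boss(T,(245,246));print(c,n,onplane(T,c,.076).round(4))
p=blob(T,(295,225,340,280),'red');print(onplane(T,((p['l']+p['r'])/2,(p['t']+p['b'])/2),.156))"
```

```text
[ 0.5981 -0.081   0.0931]
blue {'l': np.float64(312.9), 'r': np.float64(331.8), 't': np.float64(203.4), 'b': np.float64(224.4)} exp [321.8 220.3] off mm [0.4 2.8]
{'l': np.float64(235.0), 'r': np.float64(254.8), 't': np.float64(236.1), 'b': np.float64(255.8)} [0.46035469 0.09204845 0.072     ]
[244.59139785 245.89247312] 93 [0.4606 0.0925 0.076 ]Traceback (most recent call last):
  File "<string>", line 8, in <module>
    p=blob(T,(295,225,340,280),'red');print(onplane(T,((p['l']+p['r'])/2,(p['t']+p['b'])/2),.156))
  File "h.py", line 48, in blob
    n,l,s,c=cv2.connectedComponentsWithStats(m); k=1+np.argmax(s[1:,4])
                                                     ~~~~~~~~~^^^^^^^^^
    return _wrapfunc(a, 'argmax', axis=axis, out=out, **kwds)
    return bound(*args, **kwds)
ValueError: attempt to get argmax of an empty sequence
```

Blue is seated at (0.4605, 0.092). Gripping white.

Call:
{"api": "servo_tool", "payload": {"translation": [[0, 0, 0.2], [0, 0, 0.4], [0, 0, 0.6], [0, 0, 0.68], [0, 0, 0.72]], "turn": [[0, 0, 0], [0, 0, 0], [0, 0, 0], [0, 0, 0], [0, 0, 0]], "jaw": [80, 80, 80, 80, 70]}}

```text
time: 28.75
tcp_pos: [0.596, -0.0799, -0.0175]
tool_rot: [-0.003, -0.001, 1.0, 0.001]
wrist_force: [-0.4, -0.0, -0.7]
gripper_width: 0.83
grasp_force: 0.0
```

Call:
{"api": "servo_tool", "payload": {"translation": [[0, 0, 0], [0, 0, 0], [0, 0, 0], [0, 0, 0], [0, 0, 0]], "turn": [[0, 0, 0], [0, 0, 0], [0, 0, 0], [0, 0, 0], [0, 0, 0]], "jaw": [70, 70, 45, 45, 45]}}

```text
time: 29.17
tcp_pos: [0.6012, -0.0823, -0.0112]
tool_rot: [0.003, 0.0, 1.0, -0.001]
wrist_force: [-0.4, 0.2, 4.4]
gripper_width: 0.559
grasp_force: 41.9
```

Call:
{"api": "servo_tool", "payload": {"translation": [[0, 0, 0], [0, 0, 0], [0, 0, 0]], "turn": [[0, 0, 0], [0, 0, 0], [0, 0, 0]], "jaw": [45, 45, 45]}}

```text
time: 29.42
tcp_pos: [0.6012, -0.0823, -0.0112]
tool_rot: [0.003, 0.0, 1.0, -0.001]
wrist_force: [-1.1, 1.0, 5.1]
gripper_width: 0.559
grasp_force: 41.9
```

Call:
{"api": "servo_tool", "payload": {"translation": [[0, 0, -0.2], [0, 0, -0.45], [0, 0, -0.7], [0, 0, -0.9], [0, 0, -0.9]], "turn": [[0, 0, 0], [0, 0, 0], [0, 0, 0], [0, 0, 0], [0, 0, 0]], "jaw": [45, 45, 45, 45, 45]}}

```text
time: 29.83
tcp_pos: [0.6036, -0.083, 0.1303]
tool_rot: [0.007, 0.0, 1.0, -0.002]
wrist_force: [0.7, -0.4, 0.3]
gripper_width: 0.559
grasp_force: 41.5
```

Call:
{"api": "servo_tool", "payload": {"translation": [[0, 0.25, 0], [0, 0.5, 0], [0, 0.75, 0], [0, 0.9, 0], [0, 0.9, 0]], "turn": [[0, 0, 0], [0, 0, 0], [0, 0, 0], [0, 0, 0], [0, 0, 0]], "jaw": [45, 45, 45, 45, 45]}}

```text
time: 30.25
tcp_pos: [0.5981, 0.0582, 0.1204]
tool_rot: [-0.001, -0.003, 1.0, 0.001]
wrist_force: [-0.4, -0.4, -1.1]
gripper_width: 0.557
grasp_force: 41.7
```

Call:
{"api": "servo_tool", "payload": {"translation": [[0, 0.258, 0], [0.2, 0.258, 0], [0.4, 0.258, 0], [0.6, 0.258, 0], [0.8, 0.258, 0]], "turn": [[0, 0, 0], [0, 0, 0], [0, 0, 0], [0, 0, 0], [0, 0, 0]], "jaw": [45, 45, 45, 45, 45]}}

```text
time: 30.67
tcp_pos: [0.4772, 0.0917, 0.1199]
tool_rot: [-0.001, -0.0, 1.0, -0.0]
wrist_force: [-0.4, -0.5, 0.0]
gripper_width: 0.561
grasp_force: 41.8
```

Call:
{"api": "servo_tool", "payload": {"translation": [[0.123, 0, 0.05], [0.123, 0, 0.1], [0.123, 0, 0.1], [0.123, 0, 0.1], [0.123, 0, 0.1]], "turn": [[0, 0, 0], [0, 0, 0], [0, 0, 0], [0, 0, 0], [0, 0, 0]], "jaw": [45, 45, 45, 45, 45]}}

```text
time: 31.08
tcp_pos: [0.4613, 0.0917, 0.1061]
tool_rot: [0.0, 0.0, 1.0, -0.0]
wrist_force: [0.4, 0.1, -0.4]
gripper_width: 0.555
grasp_force: 41.8
```

```bash
python3 -c "
from h import *
s=bot.get_state();print(s['tcp_pos'].round(4))
S=bot.get_image('scene'); I=dict(S); I['pixels']=cv2.imread('pics/scene0.png')[:,:,::-1].copy()
fin(I,(215,195,250,235),'white',(.5997,-.0817),0)
fin(S,(300,150,345,215),'white',(.4605,.0923),s['tcp_pos'][2]+.0112)
fin(S,(300,165,345,235),'blue',(.4605,.0923),.03)"
```

```text
[0.4613 0.0917 0.1061]
white {'l': np.float64(222.5), 'r': np.float64(243.0), 't': np.float64(204.6), 'b': np.float64(225.9)} exp [233.2 222.3] off mm [ 2.7 -1.6]
white {'l': np.float64(311.4), 'r': np.float64(332.9), 't': np.float64(169.8), 'b': np.float64(195.1)} exp [323.7 191.7] off mm [ 2. -5.]
blue {'l': np.float64(312.9), 'r': np.float64(331.8), 't': np.float64(203.2), 'b': np.float64(224.4)} exp [321.1 220.4] off mm [-1.   3.9]
```

White's left edge merges with the light pad strip, so that number isn't reliable. The height and depth fit, so I'll lower carefully.

Call:
{"api": "servo_tool", "payload": {"translation": [[0, 0, 0.1], [0, 0, 0.17], [0, 0, 0.21], [0, 0, 0.23], [0, 0, 0.24]], "turn": [[0, 0, 0], [0, 0, 0], [0, 0, 0], [0, 0, 0], [0, 0, 0]], "jaw": [45, 45, 45, 45, 45]}}

```text
time: 31.55
tcp_pos: [0.46, 0.0919, 0.0691]
tool_rot: [-0.001, 0.0, 1.0, -0.0]
wrist_force: [-0.7, -0.1, -0.5]
gripper_width: 0.559
grasp_force: 41.8
```

Call:
{"api": "servo_tool", "payload": {"translation": [[0, 0, 0.013], [0, 0, 0.027], [0, 0, 0.04], [0, 0, 0.053], [0, 0, 0.053]], "turn": [[0, 0, 0], [0, 0, 0], [0, 0, 0], [0, 0, 0], [0, 0, 0]], "jaw": [45, 45, 45, 45, 45]}}

```text
time: 31.97
tcp_pos: [0.4603, 0.092, 0.0618]
tool_rot: [-0.0, -0.0, 1.0, -0.0]
wrist_force: [-1.2, -0.1, -1.1]
gripper_width: 0.56
grasp_force: 41.8
```

Call:
{"api": "servo_tool", "payload": {"translation": [[0, 0, 0.007], [0, 0, 0.013], [0, 0, 0.013]], "turn": [[0, 0, 0], [0, 0, 0], [0, 0, 0]], "jaw": [45, 45, 45]}}

```text
time: 32.22
tcp_pos: [0.4607, 0.092, 0.0608]
tool_rot: [0.0, -0.0, 1.0, -0.0]
wrist_force: [-2.2, 0.2, 3.6]
gripper_width: 0.561
grasp_force: 42.3
```

Contact is exactly at the predicted 60.8 mm. Releasing, retreating clear, and checking.

Call:
{"api": "servo_tool", "payload": {"translation": [[0, 0, -0.013], [0, 0, -0.013], [0, 0, -0.013], [0, 0, -0.013], [0, 0, -0.013]], "turn": [[0, 0, 0], [0, 0, 0], [0, 0, 0], [0, 0, 0], [0, 0, 0]], "jaw": [70, 70, 70, 70, 70]}}

```text
time: 32.63
tcp_pos: [0.4604, 0.092, 0.0619]
tool_rot: [-0.0, 0.0, 1.0, 0.0]
wrist_force: [0.3, 0.3, -0.2]
gripper_width: 0.817
grasp_force: 0.0
```

Call:
{"api": "servo_tool", "payload": {"translation": [[0, 0, -0.1], [0, 0, -0.25], [0, 0, -0.45], [0, 0, -0.65], [0, 0, -0.8]], "turn": [[0, 0, 0], [0, 0, 0], [0, 0, 0], [0, 0, 0], [0, 0, 0]], "jaw": [80, 80, 80, 80, 80]}}

```text
time: 33.05
tcp_pos: [0.4609, 0.092, 0.1843]
tool_rot: [0.001, -0.0, 1.0, 0.0]
wrist_force: [1.1, -0.9, 0.6]
gripper_width: 0.939
grasp_force: 0.0
```

Call:
{"api": "servo_tool", "payload": {"translation": [[0, 0.25, 0], [0, 0.5, 0], [0, 0.75, 0], [0, 1, 0], [0, 1, 0]], "turn": [[0, 0, 0], [0, 0, 0], [0, 0, 0], [0, 0, 0], [0, 0, 0]], "jaw": [80, 80, 80, 80, 80]}}

```text
time: 33.47
tcp_pos: [0.4597, 0.2477, 0.1815]
tool_rot: [-0.0, -0.003, 1.0, 0.002]
wrist_force: [-1.1, -0.5, 0.2]
gripper_width: 0.94
grasp_force: 0.0
```

Call:
{"api": "servo_tool", "payload": {"translation": [[0, 0.25, 0], [0, 0.5, 0], [0, 0.75, 0], [0, 0.75, 0], [0, 0.75, 0]], "turn": [[0, 0, 0], [0, 0, 0], [0, 0, 0], [0, 0, 0], [0, 0, 0]], "jaw": [80, 80, 80, 80, 80]}}

```text
time: 33.88
tcp_pos: [0.4598, 0.3556, 0.1808]
tool_rot: [-0.001, -0.002, 1.0, -0.001]
wrist_force: [-0.4, -0.2, 0.2]
gripper_width: 0.936
grasp_force: 0.0
```

```bash
python3 -c "
from h import *
s=bot.get_state();print(s['tcp_pos'].round(4),s['time'])
S=bot.get_image('scene');T=bot.get_image('top')
fin(S,(300,165,345,215),'white',(.4605,.0923),.072)
fin(S,(300,165,345,235),'blue',(.4605,.0923),.03)
fin(S,(255,120,300,175),'red',(.446,-.0765),.114)
for c0,z in(((243,246),.118),((316,252),.160)):
    c,n=boss(T,c0);print(c,n,onplane(T,c,z).round(4))
a=T['pixels'][215:285,210:350,::-1];b=S['pixels'][120:240,200:370,::-1]
f=lambda q:cv2.resize(q,None,fx=400/q.shape[1],fy=400/q.shape[1],interpolation=cv2.INTER_CUBIC)
a,b=f(a),f(b);h=max(len(a),len(b));P=np.zeros((h,800,3),np.uint8);P[:len(a),:400]=a;P[:len(b),400:]=b
cv2.imwrite('pics/end.png',P)
# bystanders: displacement vs first picture
I=cv2.imread('pics/top0.png')[:,:,::-1]
for nm,(u,v,w) in dict(housing=(247,187,30),lens=(334,133,32),driver=(228,130,42)).items():
    q=[x[v-w:v+w,u-w:u+w].astype(np.float32).mean(2) for x in(I,T['pixels'])]; print(nm,cv2.phaseCorrelate(*q))
"
```

```text
[0.4598 0.3556 0.1808] 33.8833
white {'l': np.float64(312.9), 'r': np.float64(334.6), 't': np.float64(187.8), 'b': np.float64(210.5)} exp [322.3 206.9] off mm [-1.   0.7]
blue {'l': np.float64(312.9), 'r': np.float64(331.6), 't': np.float64(209.1), 'b': np.float64(224.4)} exp [321.1 220.4] off mm [-1.   3.9]
red {'l': np.float64(269.8), 'r': np.float64(287.8), 't': np.float64(146.1), 'b': np.float64(166.5)} exp [278.  163.1] off mm [-2.2  2. ]
[243.5        246.73809524] 84 [0.4599 0.0921 0.118 ]
[317.24242424 252.22222222] 99 [ 0.4451 -0.0755  0.16  ]
housing ((-0.04235301605841357, 0.046737686391850275), 1.1740155537923178)
lens ((0.11179870527945113, -0.13965089687128085), 1.0750579237937927)
driver ((0.014449280805621356, 0.012031401853299428), 1.028823302704611)
```

View pics/end.png

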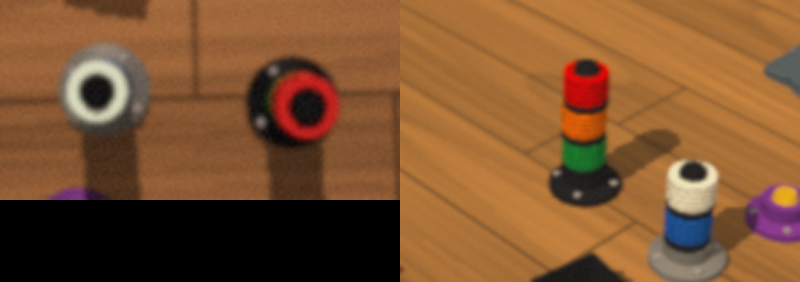

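Both stacks stand straight: green, amber and red at about (585,130), and blue and white at about (690,210). Every offset is small, and the bystanders haven't moved (under 0.2 px).

```bash
python3 -c "
from rig import bot
print(bot.finish_job())"
```

```text
the job is handed in; nothing more can be done
None
```

I rebuilt both lamps and handed the job in at about 34 s, with no verdict returned: green, amber and red are on the black base, and blue and white on the grey. In the last pictures both stacks stood straight and within about 3 mm of centre, and the housing, lens plate and nut driver had not moved.

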